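# Load glass-bottom dishes into the carousel of a light-shielded imager

## Task

Lift the amber cover off the imager's loading opening and lay it on the blue mat, then load every dish from the warm plate onto the carousel, one per pad, turning the carousel on by its black knob to bring an empty pad to the opening each time. Finish with the blue-lidded dish under the lamp, the carousel resting in its click and the cover back over the opening, closing it completely. The dishes are thin glass: never squeeze one with a grip of more than about 35 N or press it down hard when setting it on its pad, turn the carousel smoothly without spinning it, and leave the bottle, jar and tip box alone.

Things in the scene. Friction and masses are not known exactly. Their poses are not given: they have to be found in the camera images.
- imager: Fixed white housing, 300 x 300 mm; origin under its centre on the table. -x is its front, facing the robot. Deck 74 mm up. An amber see-through shield on four corner posts covers it (underside 103, top 108 mm up), cut open only at the front: a black-edged loading opening, imager y -68 to 68 mm, x from -52 mm out through the front edge at -150 mm.
- carousel (a joint): Angle (rad, counter-clockwise from above, no limits) of the aluminium disc, 270 mm across, in the imager's deck. A sprung click holds it at each multiple of pi/3 (it starts in one): let go, it settles into the nearest click, unless about midway. Leaving a click takes 0.3 N m. Over 2.5 rad/s is spinning. Six dark pads, 62 mm across, on a 100 mm radius; at angle -k pi/3 pad k is at the opening.
- knob_grip (a point): Black hexagonal hand knob on the carousel's axis, 40 mm across flats, from 122 to 158 mm above the table (14 mm clear of the shield); this point is on the axis, 138 mm up. The frame turns with the carousel: two flats face its +y and -y, the others every 60 degrees, so at every click it can be gripped the same way.
- bay (a point): Middle of the loading place on the carousel's top face (76 mm above the table), 100 mm in front of the carousel axis, below the opening. A pad in a click lies exactly here.
- lamp (a point): Middle of the imaging place on the carousel's top face, across the axis from the opening, 100 mm behind the axis, straight below the lamp: a black puck 48 mm across and 22 mm high on top of the shield.
- cover_home (a point): Where the cover's origin is when it is in place: middle of the opening's cover, on the shield's top face (108 mm above the table), 94 mm in front of the carousel axis; the cover lies square to the imager.
- cover: Loose amber acrylic cover of the loading opening, 116 mm (x) x 170 mm (y) x 4 mm, 120 g; origin under its centre, z up. It starts on the opening, overlapping the shield by 16 mm at the back and 17 mm at each side. On its middle stands a black bar handle 12 mm thick (x), 70 mm long (y), from 4 to 34 mm above the origin. Either way round is right.
- mat: Fixed blue soft mat, 200 x 200 x 4 mm, on the table to one side of the imager (left or right); origin under its centre, its top 4 mm above the table.
- warm_plate: Fixed grey warming plate, 200 x 200 x 14 mm, on the table on the other side of the imager; origin under its centre. The dishes start on it, 14 mm above the table, about 86 mm apart in a 2 x 2 pattern of which some places are empty.
- dish_blue: Round glass-bottom dish with blue lid, 52 mm across, 16 mm high, about 45 g; origin under its centre, z up. Lid fixed on. Breaks if the two fingers together bear on it with more than 90 N (a grip of 45 N on each side), or if it is pushed onto the carousel with more than 60 N while gripped.
- dish_white1: The same dish with a white lid, one of up to three; may be absent.
- dish_white2: Another white-lidded dish; may be absent.
- dish_white3: Another white-lidded dish; may be absent.
- dropper_bottle: Bystander: small bottle with red cap, 44 mm across, 100 mm high; origin under its centre. Leave alone.
- glass_jar: Bystander: open glass jar, 64 mm across, 70 mm high; origin under its centre. Leave alone.
- tip_box: Bystander: blue box with clear lid, 120 x 85 x 68 mm; origin under its centre. Leave alone.
- pad0 (a point): Centre of carousel pad 0, on the carousel's top face; it turns with the carousel.
- pad1 (a point): Centre of carousel pad 1, on the carousel's top face; it turns with the carousel.
- pad2 (a point): Centre of carousel pad 2, on the carousel's top face; it turns with the carousel.
- pad3 (a point): Centre of carousel pad 3, on the carousel's top face; it turns with the carousel.
- pad4 (a point): Centre of carousel pad 4, on the carousel's top face; it turns with the carousel.
- pad5 (a point): Centre of carousel pad 5, on the carousel's top face; it turns with the carousel.
Things that resemble listed ones, but are neither listed nor needed, are in the scene too. What is meant by the dish_blue is not brown or green, and is the larger of those in its own colour.

How it is judged:
By the outcome, as a careful person would: the job done as asked, in the order asked, and still so for the second after the job is handed in, with the robot touching nothing.
Of dish_white1, dish_white2, dish_white3 only 1 to 3 are there at a start; the rules pass over those that are not, and their reading is None.
At some moment in a run one of cover may be knocked a few centimetres aside while the robot is not near it.
Once in a run the grip may slacken for a moment while it holds something.
It also fails if it takes over 210 s, if anything falls off the work surface, if the arm or the gripper's body presses on something with over 40 N, if the wrist force passes 120 N, or if a joint passes its speed limit or range.

## Robot

A 6-joint arm with a two-finger parallel gripper is mounted at the origin on the work surface. World frame = base frame: x ahead of the robot, y to its left, z up, the work surface at z = 0. Lengths are in m, angles in rad, forces in N, time in s.
With the tool pointing down it reaches from about 0.375 to 0.975 m from the base axis. Payload 3.8 kg.
Tool frame: the origin (TCP) lies midway between the tips of the shut fingers; the grasp point (between the pads) lies 19 mm behind it; x points along the fingers, y is the direction in which the jaws open and shut, and the axes are right-handed (so a half turn about x gives the same grasp; the last joint's range is limited). The gripper opens to 85 mm and grips with 20 to 120 N. Pads are 22 mm wide; open, the fingers measure 114 mm over their backs; the gripper's body (76 mm by 85 mm) begins 54 mm behind the grasp point. The pads swing forward as they close: fully open they stand 13 mm farther back than shut.
Start: joints at [-1.358, 0.264, 1.604, -0, 1.274, -0.037], TCP at [0.167, -0.654, 0.231] pointing down, gripper open.
Joint ranges: [-2.63, 2.63], [-0.94, 2.18], [0.31, 2.57], [-1.31, 4.45], [0, 2.66], [-2.55, 2.55]. Speed limits (rad/s): [2.57, 2.57, 3.14, 3.14, 3.14, 3.14].

## Interface

Orientations are given as a rotation vector (axis times angle).
In Python, from workcell import read_state, read_camera, get_calibration, finish_job gives the robot as it stands. The module is installed in compiled form; this text tells all that it offers.
- The arm moves only by the shell command python3 -m creep 'ROWS' [FORCE]. ROWS is JSON, a list of rows, each a list of 3 entries, a list of its own where there are three numbers: the closure in counts, from 0 (fully open) to 255 (shut), then the shift along the world's x, y, z in mm, then the turn about the world's z in rad. In form: [[hand, [tx, ty, tz], spin], ...]. A call has exactly 8 rows; each row shifts and turns the commanded pose from where the row before left it; what a row does not reach is not made up. A row lasts 1/12 s, in which the tool goes at most 41.7 mm and 7.16 degrees, less where a joint would pass 70% of its speed; a pose out of reach is approached as far as the arm can. A call is refused whole if a number of a shift passes 41.7 or a number of a turn 0.125, either way. A call with a gripper value outside its range is refused whole. The fingers move at their own pace and stop on an object; FORCE is the grip in N (left out, the last holds). Time passes only in rows, so rows that do not move let the fingers close, or fill a call up. It gives the time, the measured TCP pose, the force and the opening at its end, in the units of the state.
- read_state(): the state, without advancing time (a new reading comes with each control period).
- read_camera(name): name is "side" or "top" or "wrist"; returns (picture, depth): 420x560x3 uint8, blue, green, red; 420x560 float32, m along the optical axis (not along the pixel's ray), 0 where there is no reading.
- get_calibration(name): a dict with "K" (3x3 intrinsics, pixels), "eye" and "orientation" of the camera in the world. Camera axes: x right, y down, z forward; pixel columns grow to the right and rows downward; lengths in m; the calibration is good to about 2 mm. A picture is of the moment at which its call begins: read the wrist's pose just before it. get_calibration takes no time and is no camera call; for the wrist camera it gives the pose at the moment of the call.
- finish_job(): hands the job in, once; it reports no verdict.
The state is a dict: "time": time; "q": joint angles; "joint_vel": joint speeds; "joint_torque": joint torques, N m; "tool_pos": TCP position; "tcp_rot": TCP orientation; "wrist_force": force on the tool from outside, world axes, zero at the start; "torque": the same for the moment, N m; "width": opening from 0.0 (shut) to 1.0 (fully open).
Only numpy, scipy, OpenCV 4.12 (cv2) and the standard library are available. Lean on these libraries where they do the work, as an engineer would, in place of code of your own. Each camera call takes 0.05 s, during which the arm holds its last target.

## Working session

There is one attempt and no reset: what is moved stays moved. The work goes in short steps, Python scripts to look and compute and a shell command to move; the robot and the scene stay as the last step left them, time stands still between calls to the robot, and variables do not carry over. Pictures are saved under pics/ and viewed, and the job is handed in when it is done.

```bash
mkdir -p pics; ls; cat > h.py <<'E'
import numpy as np,cv2
from scipy.spatial.transform import Rotation as R
from workcell import read_state, read_camera, get_calibration, finish_job
def rot(c):
    o=np.array(c["orientation"],float)
    return o if o.shape==(3,3) else (R.from_rotvec(o).as_matrix() if o.size==3 else R.from_quat(o).as_matrix())
def ray(c,u,v,z):
    d=rot(c)@np.linalg.inv(np.array(c["K"]))@np.array([u,v,1.]); e=np.array(c["eye"]); t=(z-e[2])/d[2]; return e+t*d
def proj(c,p):
    q=np.array(c["K"])@(rot(c).T@(np.array(p)-np.array(c["eye"]))); return q[:2]/q[2]
E
python3 - <<'E'
from h import *
print(read_state())
for n in ("side","top","wrist"):
    c=get_calibration(n); print(n,c)
    p,d=read_camera(n); cv2.imwrite(f"pics/{n}0.png",p); np.save(f"pics/{n}0.npy",d)
E
```

```text
pics
{'time': 0.0, 'q': array([-1.35789204e+00,  2.64788699e-01,  1.60539589e+00,  1.23124647e-05,
        1.27368752e+00, -3.68662799e-02]), 'joint_vel': array([ 0.00078106,  0.00105998,  0.00095765, -0.0012651 , -0.00086094,
        0.00015897]), 'joint_torque': array([ 1.31790737e-03, -5.15103793e+01, -3.67315686e+01,  5.09155871e-04,
        1.28400960e-02,  6.58528933e-06]), 'tool_pos': array([ 0.1667157 , -0.6533257 ,  0.22992625]), 'tcp_rot': array([ 2.08929598,  0.26470035, -2.08969326]), 'wrist_force': array([ 0.73937869, -0.99553009, -0.04791464]), 'torque': array([ 0.01659072, -0.0020428 , -0.06565421]), 'width': 1.006093610287505}
side {'K': array([[435.14959396,   0.        , 276.0874306 ],
       [  0.        , 435.14959396, 207.46344667],
       [  0.        ,   0.        ,   1.        ]]), 'eye': array([ 0.34565242, -0.67248872,  0.84333171]), 'orientation': array([-2.33326113,  0.30969073, -0.1402534 ])}
top {'K': array([[440.63280804,   0.        , 281.23467731],
       [  0.        , 440.63280804, 207.62086452],
       [  0.        ,   0.        ,   1.        ]]), 'eye': array([0.41937782, 0.00563676, 1.11768582]), 'orientation': array([-2.14950539,  2.17101943, -0.09880418])}
wrist {'K': array([[339.65819822,   0.        , 280.1856919 ],
       [  0.        , 339.65819822, 208.02669934],
       [  0.        ,   0.        ,   1.        ]]), 'eye': array([ 0.24390141, -0.63408986,  0.37208745]), 'orientation': array([ 2.27618421, -1.76578192, -0.28147875])}
```

View pics/top0.png

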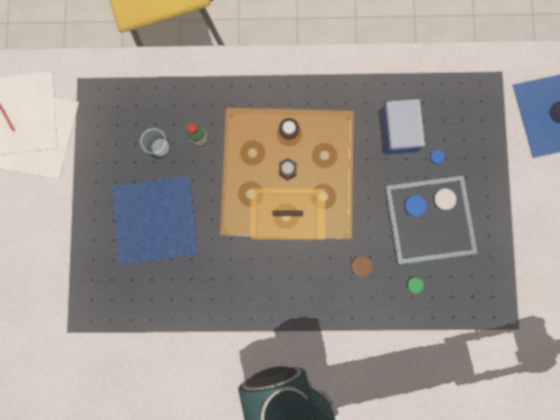

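View pics/side0.png

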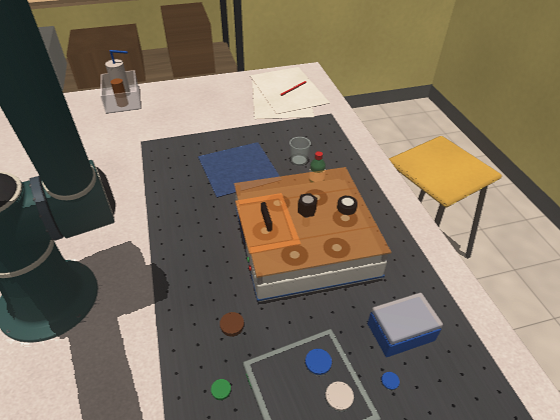

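View pics/wrist0.png

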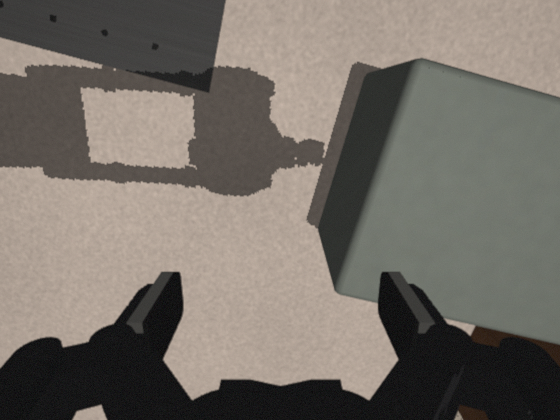

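Candidates: blue dish (top px 416,206, on the plate), small blue disc (437,157, off the plate), brown (362,267), green (416,285). White: 446,199. Checking a close crop and measuring.

```bash
python3 - <<'E'
from h import *
p=cv2.imread("pics/top0.png"); c=get_calibration("top")
a=cv2.resize(p[140:300,340:500],None,fx=3.6,fy=3.6,interpolation=cv2.INTER_CUBIC)
cv2.imwrite("pics/crop_plate.png",a)
a=cv2.resize(p[95:255,205:365],None,fx=3.6,fy=3.6,interpolation=cv2.INTER_CUBIC)
cv2.imwrite("pics/crop_im.png",a)
hsv=cv2.cvtColor(p,cv2.COLOR_BGR2HSV)
def blobs(m,z,name,lo=40):
    n,l,s,ce=cv2.connectedComponentsWithStats(m.astype(np.uint8))
    for i in range(1,n):
        if s[i,4]>lo:
            cnt=cv2.findContours((l==i).astype(np.uint8),0,2)[0][0]
            (x,y),r=cv2.minEnclosingCircle(cnt)
            print(name,ce[i].round(1),s[i,4],ray(c,*ce[i],z).round(4)[:2],"diam",2*np.sqrt(s[i,4]/np.pi)*(c["eye"][2]-z)/c["K"][0,0], cv2.minAreaRect(cnt))
H,S,V=[hsv[...,i].astype(int) for i in range(3)]
blobs((H>100)&(H<125)&(S>150),0.03,"blue")
roi=np.zeros_like(H,bool); roi[150:270,380:480]=1
blobs((S<60)&(V>170)&roi,0.03,"white")
roi=np.zeros_like(H,bool); roi[90:260,205:365]=1
blobs((H>8)&(H<24)&(S>120)&roi,0.108,"amber",300)
blobs((H>15)&(H<24)&(S>175)&(V>190)&roi,0.108,"edge",20)
E
```

```text
white [445.2 198.7] 339 [ 0.5527 -0.3851] diam 0.05128395904830092 ((445.0, 198.5), (19.0, 20.0), 90.0)
white [411.4 258.3] 71 [ 0.407  -0.2959] diam 0.023469880048184063 ((414.98828125, 258.73321533203125), (34.525352478027344, 11.643616676330566), 10.007979393005371)
amber [255.5 134.1] 1680 [0.7007 0.0784] diam 0.10597883150872531 ((272.49176025390625, 122.94757843017578), (67.06206512451172, 146.44705200195312), 61.422183990478516)
amber [288.  137.7] 305 [0.6911 0.0023] diam 0.045155889915527304 ((286.9190673828125, 135.4205780029297), (31.54424476623535, 22.48159408569336), 13.495734214782715)
amber [324.1 154.7] 458 [ 0.6496 -0.0815] diam 0.05533465734253938 ((324.0, 155.0), (26.0, 26.0), 90.0)
amber [284.4 205.5] 2753 [0.5315 0.0122] diam 0.13566492892605528 ((286.01416015625, 210.0473175048828), (99.10787200927734, 56.06637954711914), 1.7899105548858643)
```

```bash
python3 - <<'E'
import cv2,numpy as np
a=np.hstack([cv2.imread("pics/crop_plate.png")[:,:],cv2.imread("pics/crop_im.png")]); a=cv2.resize(a,(800,400)); cv2.imwrite("pics/crops.png",a)
E
```

```text
(no output)
```

View pics/crops.png

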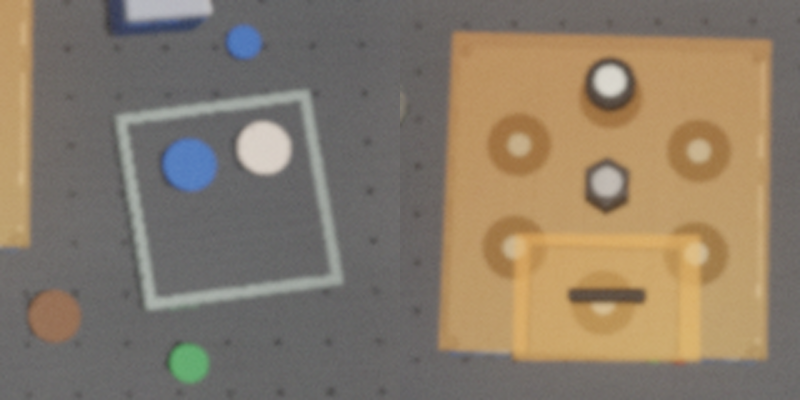

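The crop shows the dishes on the plate: one large blue (416,206) and one white (446,199). The small blue disc, the brown and the green are off the plate, so they are decoys. All six pads are empty. Next I measure the poses.

```bash
python3 - <<'E'
from h import *
p=cv2.imread("pics/top0.png"); c=get_calibration("top")
hsv=cv2.cvtColor(p,cv2.COLOR_BGR2HSV);H,S,V=[hsv[...,i].astype(int) for i in range(3)]
print(hsv[206,416],hsv[150,300],hsv[213,288],hsv[169,288],hsv[130,289],hsv[220,155])
m=((H>5)&(H<28)&(S>90)).astype(np.uint8); m[:90]=0;m[255:]=0;m[:,:205]=0;m[:,358:]=0
cnt=max(cv2.findContours(m,0,2)[0],key=cv2.contourArea); h=cv2.convexHull(cnt)
ap=cv2.approxPolyDP(h,6,True)[:,0]
Q=np.array([ray(c,u,v,0.108)[:2] for u,v in ap]); print(ap.tolist(),Q.round(4).tolist())
r=cv2.minAreaRect(np.array([ray(c,*q[0],0.108)[:2] for q in h],np.float32)); print("shield",r)
# dishes
def comp(m,z,nm,roi):
    u0,v0,u1,v1=roi; mm=np.zeros_like(m,np.uint8); mm[v0:v1,u0:u1]=m[v0:v1,u0:u1]
    n,l,s,ce=cv2.connectedComponentsWithStats(mm); 
    i=1+np.argmax(s[1:,4]); pts=np.array([ray(c,x,y,z)[:2] for y,x in np.argwhere(l==i)],np.float32)
    print(nm,s[i,4],ce[i].round(1),pts.mean(0).round(4),cv2.minAreaRect(pts))
comp((H>100)&(H<120)&(S>150),.03,"blue",(395,185,430,225))
comp((S<60)&(V>170),.03,"white",(430,185,460,212))
comp((V<90),.142,"handle",(268,205,308,220))
comp((S<90)&(V>110),.158,"knobtop",(276,155,302,182))
comp((V<90)|((S<90)),.158,"knob",(276,155,302,182))
comp((S<70)&(V>120),.130,"lamp",(276,115,302,140))
comp((H>100)&(H<125)&(S>80),.004,"mat",(100,165,210,270))
E
```

```text
[108 138 190] [ 17 114 190] [15 73 98] [ 16  20 194] [ 23  15 217] [109 105 138]
[[227, 108], [352, 111], [349, 238], [221, 234]] [[0.765, 0.1458], [0.7535, -0.149], [0.4552, -0.1344], [0.4672, 0.1584]]
shield ((0.6070700287818909, 0.004991352558135986), (0.30074524879455566, 0.3077223002910614), 87.66358947753906)Traceback (most recent call last):
  File "<stdin>", line 16, in <module>
  File "<stdin>", line 14, in comp
    return _wrapfunc(a, 'argmax', axis=axis, out=out, **kwds)
    return bound(*args, **kwds)
ValueError: attempt to get argmax of an empty sequence
```

```bash
python3 - <<'E'
from h import *
p=cv2.imread("pics/top0.png"); c=get_calibration("top")
hsv=cv2.cvtColor(p,cv2.COLOR_BGR2HSV);H,S,V=[hsv[...,i].astype(int) for i in range(3)]
def comp(m,z,nm,roi):
    u0,v0,u1,v1=roi; mm=np.zeros_like(m,np.uint8); mm[v0:v1,u0:u1]=m[v0:v1,u0:u1]
    n,l,s,ce=cv2.connectedComponentsWithStats(mm)
    if n<2: print(nm,"none"); return
    i=1+np.argmax(s[1:,4]); pts=np.array([ray(c,x,y,z)[:2] for y,x in np.argwhere(l==i)],np.float32)
    print(nm,s[i,4],ce[i].round(1),pts.mean(0).round(4),cv2.minAreaRect(pts))
comp((H>100)&(H<120)&(S>120),.03,"blue",(395,185,430,225))
comp((S<60)&(V>170),.03,"white",(430,185,460,212))
comp((V<110),.142,"handle",(268,205,308,220))
comp((S<60)&(V>130),.158,"knobtop",(276,155,302,182))
comp((V<120)|((S<90)),.158,"knob",(276,155,302,182))
comp((S<70)&(V>120),.130,"lamp",(276,115,302,140))
comp((H>100)&(H<125)&(S>80),.004,"mat",(100,165,210,270))
for z in (.11,.14): print(z)
print(ray(c,288,169,.158))
E
```

```text
blue 322 [415.1 205.5] [ 0.5366 -0.3104] ((0.5360663533210754, -0.31067293882369995), (0.04832905903458595, 0.047989264130592346), 43.29909896850586)
white 339 [445.2 198.7] [ 0.5527 -0.3851] ((0.5532779097557068, -0.3847638666629791), (0.04959050565958023, 0.0473862923681736), 89.34761047363281)
handle 110 [287.5 212.6] [0.5118 0.0054] ((0.510905921459198, 0.0053635090589523315), (0.06004514917731285, 0.008929220959544182), 89.20343780517578)
knobtop 133 [287.2 167.4] [0.6107 0.0049] ((0.6109287738800049, 0.004843549802899361), (0.02681204117834568, 0.028383029624819756), 44.740413665771484)
knob 269 [287.4 169. ] [0.6071 0.0045] ((0.6070480942726135, 0.004332907497882843), (0.03320269659161568, 0.0448775552213192), 89.28946685791016)
lamp 157 [288.6 126.8] [0.7108 0.0008] ((0.7116187214851379, 0.0009191185235977173), (0.029889540746808052, 0.030656848102808), 89.2856674194336)
mat 5948 [154.2 219.9] [0.51   0.3447] ((0.5112136006355286, 0.34474653005599976), (0.19832457602024078, 0.19718211889266968), 7.061948776245117)
0.11
0.14
[0.60698093 0.00320098 0.158     ]
```

```bash
cat >> h.py <<'E'
def tool():
    s=read_state(); M=R.from_rotvec(s["tcp_rot"]).as_matrix(); p=np.array(s["tool_pos"])
    yaw=np.arctan2(M[1,1],M[0,1])
    print("t %.2f tcp %s jawdir %.4f x-ax %s F %s w %.3f q6 %.2f q1 %.2f"%(s["time"],(p*1000).round(1),yaw,M[:,0].round(3),np.round(s["wrist_force"],1),s["width"],s["q"][5],s["q"][0]))
    return p,yaw
E
python3 -c "
from h import *
tool()
M=R.from_rotvec(read_state()['tcp_rot']).as_matrix();print(M)
c=get_calibration('wrist');print(M.T@(np.array(c['eye'])-read_state()['tool_pos']), rot(c)[:,2])"
```

```text
t 0.15 tcp [ 166.7 -653.5  230.2] jawdir -1.3210 x-ax [-0.     0.002 -1.   ] F [ 0.2 -0.5 -0.1] w 1.000 q6 -0.04 q1 -1.36
[[-3.94209255e-04  2.47213148e-01 -9.68961044e-01]
 [ 1.75716248e-03 -9.68959452e-01 -2.47213456e-01]
 [-9.99998378e-01 -1.80007582e-03 -5.24208832e-05]]
[-1.42015755e-01  9.02355503e-05 -7.95739391e-02] [-0.29976377 -0.07573167 -0.95100284]
```

```bash
python3 -m creep '[[0,[21,41,3],0.08],[0,[21,41,3],0.08],[0,[21,41,3],0.08],[0,[21,41,3],0.08],[0,[21,41,3],0.08],[0,[21,41,3],0.08],[0,[21,41,3],0.08],[0,[21,41,3],0.08]]' 60; python3 -m creep '[[0,[22,41,3],0.08],[0,[22,41,3],0.08],[0,[22,41,3],0.08],[0,[22,41,3],0.08],[0,[22,41,3],0.08],[0,[22,41,3],0.08],[0,[22,41,0],0.08],[0,[22,41,0],0.08]]'; python3 - <<'E'
from h import *
tool()
c=get_calibration("wrist");p,d=read_camera("wrist");cv2.imwrite("pics/w1.png",p)
E
```

```text
time: 0.82
tool_pos: [0.3187, -0.356, 0.2528]
tcp_rot: [1.689, 0.809, -1.688]
wrist_force: [0.4, 0.2, -0.2]
width: 1.0
time: 1.48
tool_pos: [0.4763, -0.0627, 0.2693]
tcp_rot: [1.237, 1.191, -1.236]
wrist_force: [0.8, -0.3, 1.8]
width: 1.001
t 1.48 tcp [476.3 -62.7 269.3] jawdir -0.0369 x-ax [ 0.001 -0.    -1.   ] F [ 0.8 -0.3  1.8] w 1.001 q6 -0.15 q1 -0.18
```

View pics/w1.png

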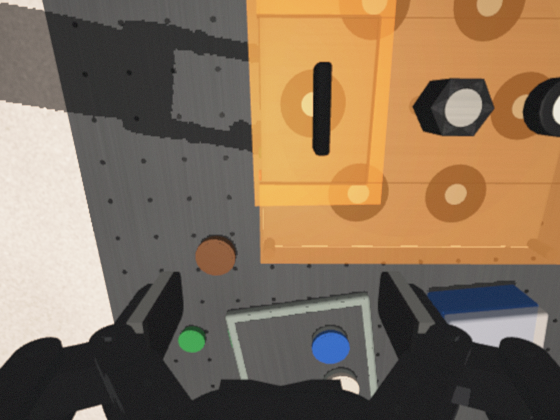

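```bash
python3 -m creep '[[0,[0,0,0],0],[0,[0,0,0],0],[0,[0,0,0],0],[0,[0,0,0],0],[0,[0,0,0],0],[0,[0,0,0],0],[0,[0,0,0],0],[0,[0,0,0],0]]' >/dev/null;  python3 - <<'E'
from h import *
tool()
c=get_calibration("wrist");p,d=read_camera("wrist");cv2.imwrite("pics/w2.png",p); import pickle; pickle.dump(c,open("pics/w2.pkl","wb"))
E
```

```text
t 2.20 tcp [475.7 -65.4 269.1] jawdir -0.0424 x-ax [ 0. -0. -1.] F [-0.1  0.3  1. ] w 1.001 q6 -0.15 q1 -0.19
```

View pics/w2.png

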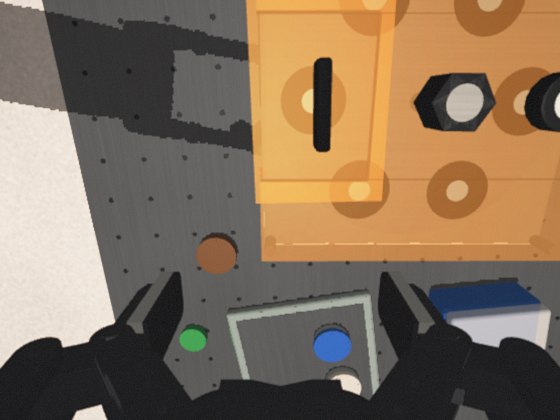

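The wrist view shows the handle (322,105), the knob top (465,102) and the blue dish (332,344). Measuring from it.

```bash
cat >> h.py <<'E'
def blob(p,c,m,z,roi,nm=""):
    u0,v0,u1,v1=roi; mm=np.zeros(p.shape[:2],np.uint8); mm[v0:v1,u0:u1]=m[v0:v1,u0:u1]
    n,l,s,ce=cv2.connectedComponentsWithStats(mm)
    if n<2: print(nm,"none"); return
    i=1+np.argmax(s[1:,4]); cn=cv2.findContours((l==i).astype(np.uint8),0,1)[0][0][:,0]
    pts=np.array([ray(c,x,y,z)[:2] for x,y in cn],np.float32); r=cv2.minAreaRect(pts)
    print(nm,s[i,4],"px",ce[i].round(1),"rect ctr",np.round(np.array(r[0])*1000,1),"size",np.round(np.array(r[1])*1000,1),"ang %.1f"%r[2]); return r
def hsvs(p):
    h=cv2.cvtColor(p,cv2.COLOR_BGR2HSV).astype(int); return h[...,0],h[...,1],h[...,2]
E
python3 - <<'E'
from h import *
import pickle
c=pickle.load(open("pics/w2.pkl","rb")); p=cv2.imread("pics/w2.png");H,S,V=hsvs(p)
blob(p,c,V<60,.142,(300,40,345,170),"handle")
blob(p,c,(S<70)&(V>120),.158,(435,70,490,130),"knobtop")
blob(p,c,(H>100)&(H<120)&(S>120)&(V>90),.03,(305,310,360,370),"blue")
t=[(262,260),(256,202),(382,200),(394,0)]
for u,v in t: print(u,v,ray(c,u,v,.110)[:2].round(4))
E
```

```text
handle 1500 px [321.9 103.5] rect ctr [510.8   6.3] size [67.  12.1] ang 89.4
knobtop 1130 px [464.3 102.2] rect ctr [610.1   5. ] size [25.9 25.9] ang 25.5
blue 967 px [331.8 345.5] rect ctr [ 536.  -309.9] size [51.1 50.7] ang 87.6
262 260 [ 0.4553 -0.1371]
256 202 [ 0.4532 -0.0774]
382 200 [ 0.5698 -0.0803]
394 0 [0.5707 0.0821]
```

```bash
python3 - <<'E'
from h import *
import pickle
c=pickle.load(open("pics/w2.pkl","rb")); p=cv2.imread("pics/w2.png");H,S,V=hsvs(p)
# shield right edge (image bottom) : amber->dark, columns 300..540
am=(H<28)&(H>5)&(S>110)
P=[]
for u in range(290,370,5):
    v=[v for v in range(225,290) if am[v,u]]; P.append(ray(c,u,max(v)+.5,.108)[:2])
for u in range(390,540,5):
    v=[v for v in range(225,275) if am[v,u]]; P.append(ray(c,u,max(v)+.5,.108)[:2])
P=np.array(P); k=np.polyfit(P[:,0],P[:,1],1); print("shield -y edge yaw",np.arctan(k[0]),k, np.abs(P[:,1]-np.polyval(k,P[:,0])).max())
P=np.array([ray(c,min(u for u in range(240,300) if am[v,u]),v,.108)[:2] for v in range(212,250,3)]);k=np.polyfit(P[:,1],P[:,0],1);print("shield front yaw",-np.arctan(k[0]),P.mean(0))
P=np.array([ray(c,min(u for u in range(235,300) if am[v,u]),v,.112)[:2] for v in range(5,195,5)]);k=np.polyfit(P[:,1],P[:,0],1);print("cover front yaw",-np.arctan(k[0]),k)
cv2.imwrite("pics/z.png",cv2.resize(p[0:280,240:560],None,fx=2.4,fy=2.1))
E
```

```text
shield -y edge yaw -0.04077655703017871 [-0.04079917 -0.12012726] 0.0010246275324415355
shield front yaw -0.058717562187347035 [ 0.45601848 -0.10635814]
cover front yaw -0.01907533810179576 [0.01907765 0.45437436]
```

View pics/z.png

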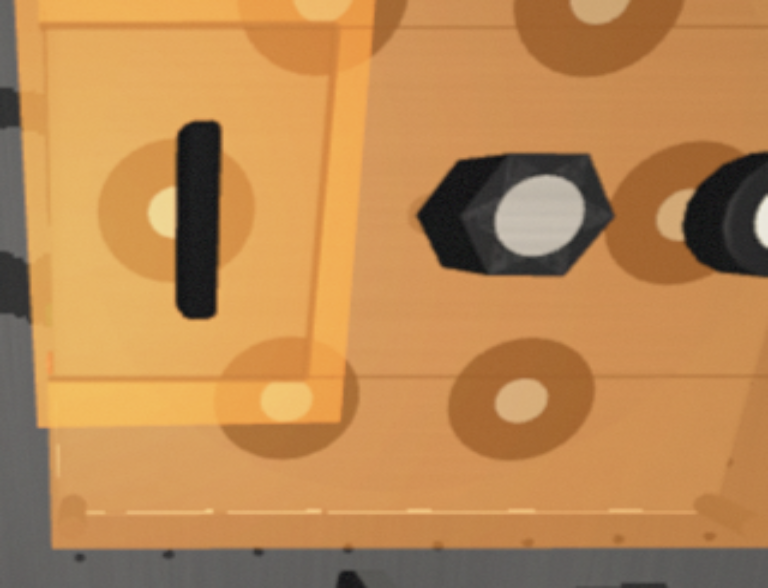

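```bash
python3 -m creep '[[0,[9,18,0],0.01],[0,[9,18,0],0.01],[0,[9,18,-8],0],[0,[8.3,17.4,-15],0],[0,[0,0,-30],0],[0,[0,0,-30],0],[0,[0,0,-25],0],[0,[0,0,-15],0]]'; python3 -m creep '[[0,[0,0,-15],0],[0,[0,0,-9],0],[0,[0,0,-6],0],[0,[0,0,0],0],[0,[0,0,0],0],[0,[0,0,0],0],[0,[0,0,0],0],[0,[0,0,0],0]]' >/dev/null;python3 - <<'E'
from h import *
tool()
c=get_calibration("wrist");p,d=read_camera("wrist");cv2.imwrite("pics/w3.png",p)
E
```

```text
time: 2.92
tool_pos: [0.5091, 0.0069, 0.1427]
tcp_rot: [1.222, 1.203, -1.228]
wrist_force: [-0.5, 0.2, 0.4]
width: 1.002
t 3.58 tcp [512.    6.6 117.1] jawdir -0.0210 x-ax [ 0.002 -0.    -1.   ] F [ 0.2 -0.2  0.5] w 1.001 q6 -0.01 q1 -0.04
```

View pics/w3.png

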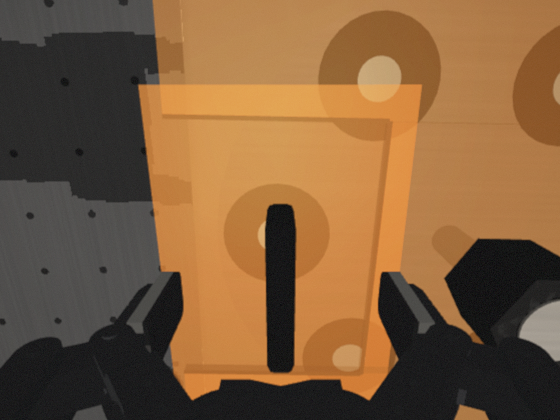

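The handle (280,290) sits centred between the fingers. Closing.

```bash
python3 -m creep '[[255,[0,0,0],0],[255,[0,0,0],0],[255,[0,0,0],0],[255,[0,0,0],0],[255,[0,0,0],0],[255,[0,0,0],0],[255,[0,0,0],0],[255,[0,0,0],0]]' 60; python3 -m creep '[[255,[0,0,0],0],[255,[0,0,0],0],[255,[0,0,2],0],[255,[0,0,5],0],[255,[0,0,10],0],[255,[0,0,10],0],[255,[0,0,15],0],[255,[0,0,15],0]]'; python3 -c "
from h import *
tool()"
```

```text
time: 4.3
tool_pos: [0.5113, 0.0067, 0.1162]
tcp_rot: [1.225, 1.199, -1.224]
wrist_force: [-1.2, -0.1, 0.9]
width: 0.129
time: 4.97
tool_pos: [0.5111, 0.0067, 0.1743]
tcp_rot: [1.225, 1.199, -1.225]
wrist_force: [0.8, 0.5, -1.9]
width: 0.131
t 4.97 tcp [511.1   6.7 174.3] jawdir -0.0210 x-ax [ 0.  0. -1.] F [ 0.8  0.5 -1.9] w 0.131 q6 -0.01 q1 -0.04
```

```bash
python3 -m creep '[[255,[0,10,5],0],[255,[0,20,5],0],[255,[0,30,0],0],[255,[0,30,0],0.02],[255,[0,30,0],0.02],[255,[0,30,0],0.02],[255,[0,30,0],0.02],[255,[0,30,0],0.02]]'; python3 -m creep '[[255,[0,30,0],0.02],[255,[0,30,0],0],[255,[0,30,0],0],[255,[0,25,0],0],[255,[0,15,0],0],[255,[0,10,0],0],[255,[0,0,0],0],[255,[0,0,0],0]]';python3 - <<'E'
from h import *
tool()
p,d=read_camera("wrist");cv2.imwrite("pics/w4.png",p)
E
```

```text
time: 5.63
tool_pos: [0.5107, 0.2189, 0.1835]
tcp_rot: [1.151, 1.246, -1.149]
wrist_force: [1.3, 0.1, -1.0]
width: 0.127
time: 6.3
tool_pos: [0.5109, 0.3563, 0.1829]
tcp_rot: [1.135, 1.254, -1.136]
wrist_force: [0.3, -0.4, -1.5]
width: 0.127
t 6.30 tcp [510.9 356.3 182.9] jawdir 0.0997 x-ax [-0.    -0.001 -1.   ] F [ 0.3 -0.4 -1.5] w 0.127 q6 0.47 q1 0.57
```

View pics/w4.png

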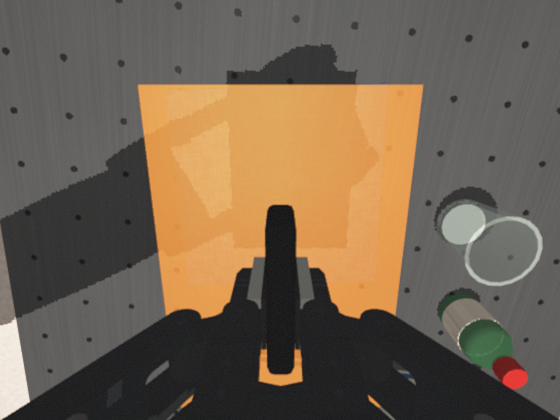

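```bash
python3 -m creep '[[255,[0,-5,-10],0],[255,[0,-5,-25],0],[255,[0,0,-30],0],[255,[0,0,-30],0],[255,[0,0,-25],0],[255,[0,0,-20],0],[255,[0,0,-12],0],[255,[0,0,-6],0]]'; python3 -m creep '[[255,[0,0,-4],0],[255,[0,0,-4],0],[255,[0,0,-3],0],[255,[0,0,0],0],[255,[0,0,0],0],[255,[0,0,0],0],[255,[0,0,0],0],[255,[0,0,0],0]]'
```

```text
time: 7.02
tool_pos: [0.5096, 0.3442, 0.0222]
tcp_rot: [1.133, 1.255, -1.141]
wrist_force: [-0.0, -0.0, -1.6]
width: 0.125
time: 7.68
tool_pos: [0.5114, 0.3469, 0.0145]
tcp_rot: [1.136, 1.254, -1.135]
wrist_force: [0.2, 0.3, -2.3]
width: 0.127
```

```bash
python3 -m creep '[[255,[0,0,-1],0],[255,[0,0,-1],0],[255,[0,0,-0.5],0],[255,[0,0,0],0],[0,[0,0,0],0],[0,[0,0,0],0],[0,[0,0,0],0],[0,[0,0,0],0]]';python3 -m creep '[[0,[0,0,0],0],[0,[0,0,0],0],[0,[0,0,0],0],[0,[0,0,0],0],[0,[0,0,20],0],[0,[0,0,30],0],[0,[0,0,35],0],[0,[0,0,35],0]]'; python3 -m creep '[[0,[0,-30,35],0],[0,[0,-40,25],0],[0,[0,-40,10],0],[0,[0,-40,0],0],[0,[0,-40,0],0],[0,[0,-40,0],0],[0,[0,-40,0],0],[0,[0,-20,0],0]]';python3 - <<'E'
from h import *
tool()
p,d=read_camera("top");cv2.imwrite("pics/t2.png",p)
E
```

```text
time: 8.35
tool_pos: [0.5111, 0.3466, 0.0113]
tcp_rot: [1.136, 1.254, -1.136]
wrist_force: [0.5, -0.2, -0.7]
width: 0.685
time: 9.02
tool_pos: [0.5104, 0.3462, 0.1319]
tcp_rot: [1.134, 1.255, -1.138]
wrist_force: [1.3, 1.1, 0.6]
width: 1.001
time: 9.68
tool_pos: [0.5106, 0.0605, 0.1954]
tcp_rot: [1.136, 1.252, -1.138]
wrist_force: [-0.3, 0.6, -0.1]
width: 0.998
t 9.68 tcp [510.6  60.5 195.4] jawdir 0.0972 x-ax [ 0.    -0.002 -1.   ] F [-0.3  0.6 -0.1] w 0.998 q6 -0.03 q1 0.07
```

View pics/t2.png

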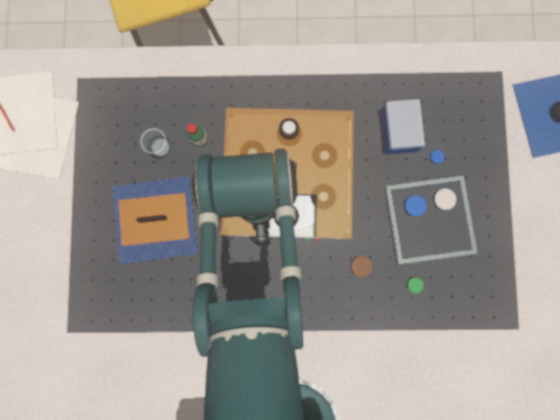

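```bash
python3 -m creep '[[0,[1,-20,0],0.01],[0,[2,-35,0],0.02],[0,[2,-38,0],0.02],[0,[2,-38,0],0.02],[0,[2,-38,0],0.02],[0,[2,-38,0],0.02],[0,[2,-38,0],0],[0,[2,-38,0],0]]'; python3 -m creep '[[0,[3,-35,0],0],[0,[3,-25,-10],0],[0,[3,-15,-20],0],[0,[2,-5,-20],0],[0,[0,0,-10],0],[0,[0,0,0],0],[0,[0,0,0],0],[0,[0,0,0],0]]';python3 - <<'E'
from h import *
tool()
c=get_calibration("wrist");p,d=read_camera("wrist");cv2.imwrite("pics/w5.png",p);H,S,V=hsvs(p)
blob(p,c,(H>100)&(H<120)&(S>120)&(V>90),.03,(0,0,560,420),"blue")
blob(p,c,(S<50)&(V>170),.03,(170,150,420,420),"white")
E
```

```text
time: 10.4
tool_pos: [0.526, -0.2204, 0.1954]
tcp_rot: [1.054, 1.301, -1.053]
wrist_force: [0.6, 0.8, 0.4]
width: 0.999
time: 11.07
tool_pos: [0.5378, -0.2982, 0.1363]
tcp_rot: [1.053, 1.3, -1.053]
wrist_force: [-0.5, -0.9, -0.0]
width: 1.0
t 11.07 tcp [ 537.8 -298.2  136.3] jawdir 0.2099 x-ax [ 0.001 -0.    -1.   ] F [-0.5 -0.9 -0. ] w 1.000 q6 -0.76 q1 -0.55
blue 4599 px [466.9 215.9] rect ctr [ 703.1 -287.9] size [85.3 96.1] ang 3.9
white 2984 px [298.  300.2] rect ctr [ 530.4 -360.4] size [137.3 145.8] ang 7.1
```

View pics/w5.png

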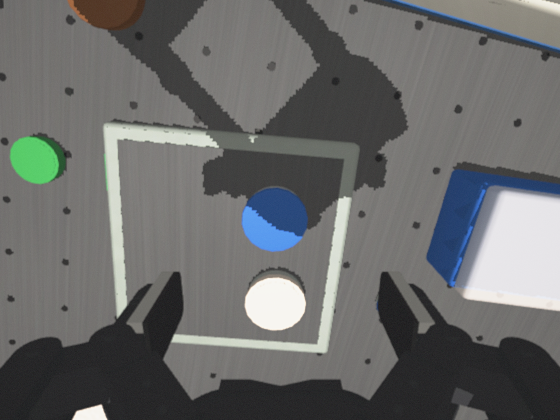

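```bash
python3 - <<'E'
from h import *
c=get_calibration("wrist");p=cv2.imread("pics/w5.png");H,S,V=hsvs(p)
blob(p,c,(H>100)&(H<120)&(S>120),.03,(225,170,325,265),"blue")
blob(p,c,(S<60)&(V>140),.03,(235,265,315,335),"white")
E
```

```text
blue 3252 px [274.2 219.3] rect ctr [ 536.5 -311. ] size [52.  50.7] ang 80.3
white 2646 px [274.7 303.4] rect ctr [ 552.3 -384.8] size [52.  53.1] ang 12.0
```

```bash
python3 -m creep '[[0,[-1.3,-8,-10],0],[0,[0,-4.8,-25],0],[0,[0,0,-30],0],[0,[0,0,-25],0],[0,[0,0,-15],0],[0,[0,0,-10],0],[0,[0,0,-6],0],[0,[0,0,-3],0]]'; python3 -m creep '[[0,[0,0,0],0],[0,[0,0,0],0],[0,[0,0,0],0],[80,[0,0,0],0],[120,[0,0,0],0],[255,[0,0,0],0],[255,[0,0,0],0],[255,[0,0,0],0]]' 25;python3 - <<'E'
from h import *
tool()
c=get_calibration("wrist");p,d=read_camera("wrist");cv2.imwrite("pics/w6.png",p)
E
```

```text
time: 11.78
tool_pos: [0.5359, -0.3117, 0.0109]
tcp_rot: [1.054, 1.301, -1.054]
wrist_force: [-0.5, 0.5, -0.3]
width: 0.998
time: 12.45
tool_pos: [0.5363, -0.3119, 0.012]
tcp_rot: [1.054, 1.3, -1.054]
wrist_force: [0.1, 0.3, 3.5]
width: 0.601
t 12.45 tcp [ 536.3 -311.9   12. ] jawdir 0.2090 x-ax [ 0.001 -0.001 -1.   ] F [0.1 0.3 3.5] w 0.601 q6 -0.78 q1 -0.57
```

View pics/w6.png

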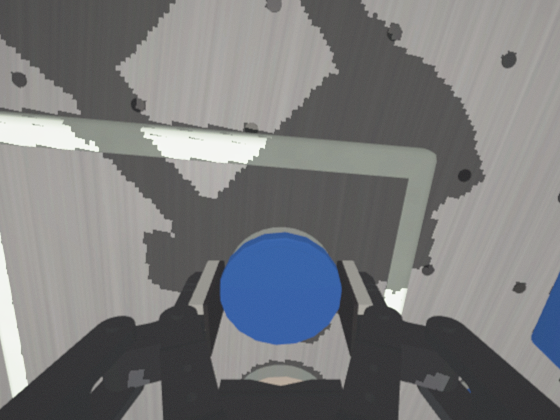

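```bash
python3 -m creep '[[255,[0,0,0],0],[255,[0,0,1],0],[255,[0,0,3],0],[255,[0,0,6],0],[255,[0,0,15],0],[255,[0,0,25],0],[255,[0,0,30],0],[255,[0,0,30],0]]'; python3 -m creep '[[255,[0,0,30],0],[255,[0,0,30],0],[255,[0,0,10],0],[255,[0,0,0],0],[255,[0,0,0],0],[255,[0,0,0],0],[255,[0,0,0],0],[255,[0,0,0],0]]';python3 - <<'E'
from h import *
p0,_=tool()
p,d=read_camera("wrist");cv2.imwrite("pics/w7.png",p)
psi=-.041; C=np.array([609.5,5]); b=C-100*np.array([np.cos(psi),np.sin(psi)]); print("bay",b, "shift",b-p0[:2]*1000)
E
```

```text
time: 13.17
tool_pos: [0.535, -0.311, 0.1215]
tcp_rot: [1.054, 1.303, -1.054]
wrist_force: [1.1, -0.5, -0.3]
width: 0.599
time: 13.83
tool_pos: [0.5346, -0.3108, 0.1886]
tcp_rot: [1.054, 1.305, -1.055]
wrist_force: [0.1, 0.1, -0.3]
width: 0.599
t 13.83 tcp [ 534.6 -310.8  188.6] jawdir 0.2089 x-ax [-0.004  0.002 -1.   ] F [ 0.1  0.1 -0.3] w 0.599 q6 -0.78 q1 -0.57
bay [509.58403823   9.09885141] shift [-25.00306616 319.89997756]
```

View pics/w7.png

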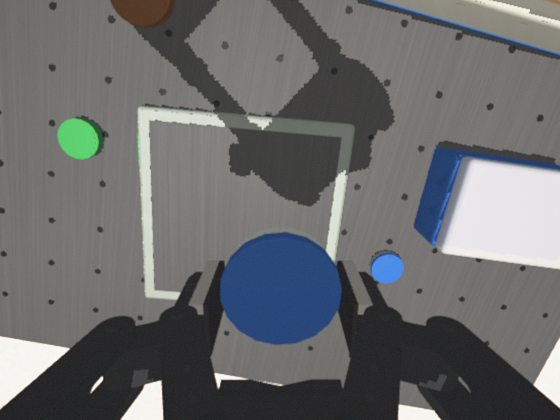

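```bash
python3 -m creep '[[255,[-1,10,0],0.08],[255,[-1,20,0],0.08],[255,[-2,22,0],0.083],[255,[-2,22,0],0.083],[255,[-2,22,0],0.083],[255,[-2,22,0],0.083],[255,[-2,22,0],0.083],[255,[-2,22,0],0.083]]'; python3 -m creep '[[255,[-2,22,0],0.083],[255,[-2,22,0],0.083],[255,[-2,22,0],0.083],[255,[-2,22,0],0.083],[255,[-2,22,0],0.083],[255,[-1,22,0],0.083],[255,[0,18,0],0.083],[255,[0,8,0],0.083]]'; python3 -m creep '[[255,[0,0,0],0],[255,[0,0,0],0],[255,[0,0,0],0],[255,[0,0,0],0],[255,[0,0,0],0],[255,[0,0,0],0],[255,[0,0,0],0],[255,[0,0,0],0]]';python3 - <<'E'
from h import *
p0,_=tool()
import pickle
c=get_calibration("wrist");pickle.dump(c,open("pics/w8.pkl","wb"))
p,d=read_camera("wrist");cv2.imwrite("pics/w8.png",p)
E
```

```text
time: 14.55
tool_pos: [0.5212, -0.1484, 0.1903]
tcp_rot: [0.548, 1.502, -0.548]
wrist_force: [-0.3, 0.3, -0.1]
width: 0.598
time: 15.22
tool_pos: [0.5102, 0.0105, 0.1904]
tcp_rot: [0.028, 1.572, -0.026]
wrist_force: [-0.5, 0.1, -1.1]
width: 0.594
time: 15.88
tool_pos: [0.5109, 0.0081, 0.1913]
tcp_rot: [0.032, 1.571, -0.032]
wrist_force: [0.1, -1.1, -0.3]
width: 0.598
t 15.88 tcp [510.9   8.1 191.3] jawdir 1.5302 x-ax [-0. -0. -1.] F [ 0.1 -1.1 -0.3] w 0.598 q6 -1.56 q1 -0.03
```

View pics/w8.png

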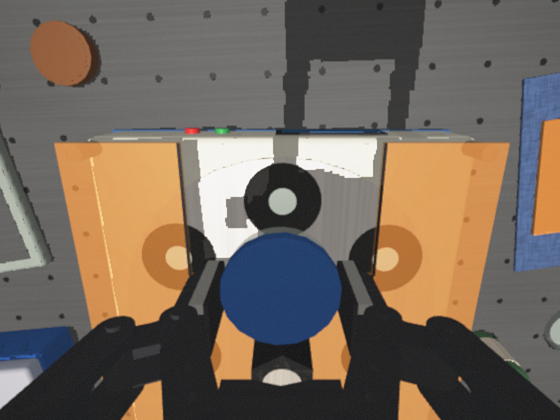

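```bash
python3 - <<'E'
from h import *
import pickle
c=pickle.load(open("pics/w8.pkl","rb"));p=cv2.imread("pics/w8.png");H,S,V=hsvs(p)
blob(p,c,(S<60)&(V>150),.076,(265,185,300,220),"paddot")
blob(p,c,(V<70),.076,(235,150,330,245),"pad")
blob(p,c,(H>100)&(H<120)&(S>120),.2093,(215,228,345,350),"dish lid")
for u,v in [(194,140),(382,140),(182,140)]: print(ray(c,u,v,.108))
E
```

```text
paddot 548 px [282.1 201. ] rect ctr [509.9   9.5] size [20.6 19.8] ang 87.8
pad 3491 px [282.5 197.1] rect ctr [506.7   9.8] size [60.4 54.6] ang 86.3
dish lid 10600 px [280.2 288.6] rect ctr [508.9   8.3] size [50.8 51.8] ang 44.2
[ 0.45615499 -0.0462801   0.108     ]
[0.46099388 0.07671565 0.108     ]
[ 0.455846   -0.05413421  0.108     ]
```

```bash
python3 -m creep '[[255,[1,1,-8],0],[255,[0,0,-15],0],[255,[0,0,-20],0],[255,[0,0,-20],0],[255,[0,0,-18],0],[255,[0,0,-14],0],[255,[0,0,-10],0],[255,[0,0,-6],0]]'; python3 -m creep '[[255,[0,0,-2],0],[255,[0,0,0],0],[255,[0,0,0],0],[255,[0,0,0],0],[255,[0,0,0],0],[255,[0,0,0],0],[255,[0,0,0],0],[255,[0,0,0],0]]'; python3 -c "
from h import *
tool()"
```

```text
time: 16.6
tool_pos: [0.5107, 0.0095, 0.0783]
tcp_rot: [0.031, 1.573, -0.031]
wrist_force: [-0.6, 0.1, -0.9]
width: 0.6
time: 17.27
tool_pos: [0.5121, 0.0094, 0.0786]
tcp_rot: [0.031, 1.57, -0.031]
wrist_force: [-0.6, 0.6, -0.8]
width: 0.596
t 17.27 tcp [512.1   9.4  78.6] jawdir 1.5310 x-ax [ 0.001 -0.    -1.   ] F [-0.6  0.6 -0.8] w 0.596 q6 -1.56 q1 -0.03
```

```bash
python3 -m creep '[[255,[-0.5,0,-1],0],[255,[0,0,-1],0],[255,[0,0,-0.7],0],[255,[0,0,-0.5],0],[255,[0,0,-0.5],0],[255,[0,0,-0.3],0],[255,[0,0,0],0],[255,[0,0,0],0]]'; python3 - <<'E'
from h import *
tool()
p,d=read_camera("wrist");cv2.imwrite("pics/w9.png",p)
E
```

```text
time: 17.93
tool_pos: [0.5114, 0.0094, 0.0742]
tcp_rot: [0.031, 1.571, -0.031]
wrist_force: [0.3, -0.0, -0.6]
width: 0.593
t 17.93 tcp [511.4   9.4  74.2] jawdir 1.5310 x-ax [-0. -0. -1.] F [ 0.3 -0.  -0.6] w 0.593 q6 -1.56 q1 -0.03
```

View pics/w9.png

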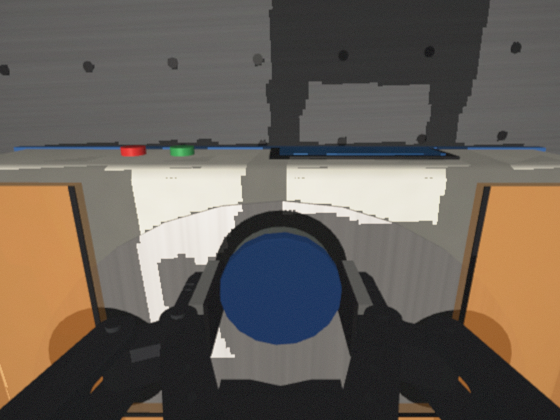

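```bash
python3 -m creep '[[255,[0,0,-0.3],0],[255,[0,0,-0.3],0],[255,[0,0,-0.3],0],[255,[0,0,-0.3],0],[255,[0,0,-0.3],0],[255,[0,0,0],0],[255,[0,0,0],0],[255,[0,0,0],0]]'
```

```text
time: 18.65
tool_pos: [0.5115, 0.0094, 0.074]
tcp_rot: [0.031, 1.571, -0.031]
wrist_force: [-4.4, -0.3, 9.4]
width: 0.591
```

```bash
python3 -m creep '[[255,[0,0,0.7],0],[100,[0,0,0],0],[85,[0,0,0],0],[60,[0,0,0],0],[50,[0,0,0],0],[40,[0,0,0],0],[40,[0,0,0],0],[40,[0,0,0],0]]';python3 -m creep '[[40,[0,0,3],0],[40,[0,0,8],0],[40,[0,0,20],0],[40,[0,0,25],0],[40,[0,0,25],0],[40,[0,0,20],0],[40,[0,0,10],0],[40,[0,0,0],0]]'; python3 - <<'E'
from h import *
tool()
import pickle
c=get_calibration("wrist")
p,d=read_camera("wrist");cv2.imwrite("pics/w10.png",p)
H,S,V=hsvs(p)
blob(p,c,(H>100)&(H<120)&(S>120),.092,(200,150,360,350),"dish lid")
E
```

```text
time: 19.32
tool_pos: [0.5113, 0.0094, 0.0733]
tcp_rot: [0.031, 1.571, -0.031]
wrist_force: [-0.7, 0.5, 0.4]
width: 0.845
time: 19.98
tool_pos: [0.5137, 0.0094, 0.1882]
tcp_rot: [0.031, 1.564, -0.031]
wrist_force: [-0.5, -0.7, 0.6]
width: 0.842
t 19.98 tcp [513.7   9.4 188.2] jawdir 1.5311 x-ax [ 0.007 -0.    -1.   ] F [-0.5 -0.7  0.6] w 0.842 q6 -1.56 q1 -0.03
dish lid 3649 px [280.2 203.7] rect ctr [509.9   9.4] size [50.6 51.4] ang 45.5
```

View pics/w10.png

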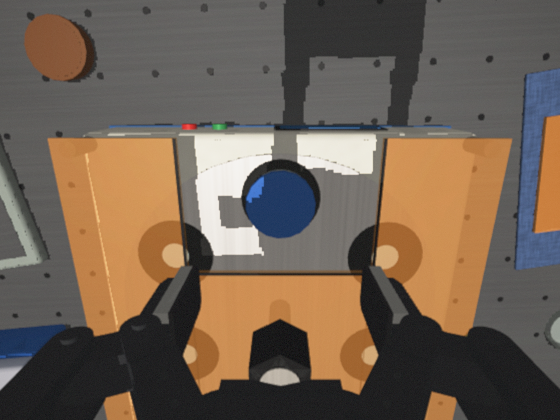

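```bash
python3 -m creep '[[0,[10,-0.5,0],0],[0,[20,-1,0],0],[0,[25,-1,0],0],[0,[22,-1,0],0],[0,[12,-0.5,0],0],[0,[8,0,0],0],[0,[0,0,0],0],[0,[0,0,0],0]]'; python3 - <<'E'
from h import *
tool()
c=get_calibration("wrist")
p,d=read_camera("wrist");cv2.imwrite("pics/w11.png",p)
H,S,V=hsvs(p)
blob(p,c,(S<70)&(V>120),.158,(240,240,330,330),"knobtop")
E
```

```text
time: 20.7
tool_pos: [0.6076, 0.0054, 0.1827]
tcp_rot: [0.031, 1.574, -0.031]
wrist_force: [-0.5, 0.4, 0.1]
width: 0.995
t 20.70 tcp [607.6   5.4 182.7] jawdir 1.5310 x-ax [-0.003  0.    -1.   ] F [-0.5  0.4  0.1] w 0.995 q6 -1.56 q1 -0.03
knobtop none
```

View pics/w11.png

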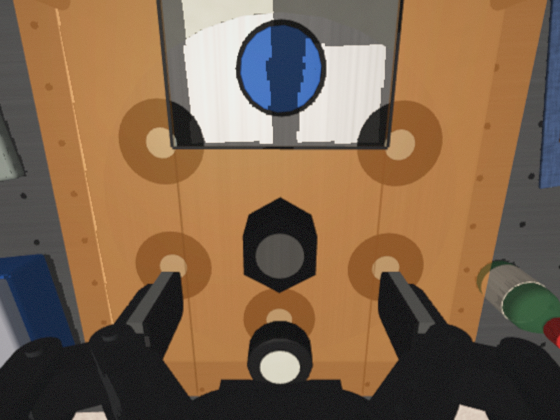

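```bash
python3 - <<'E'
from h import *
p0,_=tool()
c=get_calibration("wrist");p=cv2.imread("pics/w11.png");H,S,V=hsvs(p)
blob(p,c,(V>45),.158,(255,235,305,279),"knobtop")
print(ray(c,280,257,.158))
E
```

```text
t 20.75 tcp [607.2   5.5 183. ] jawdir 1.5310 x-ax [-0.003  0.    -1.   ] F [ 0.2  0.2 -0.1] w 1.001 q6 -1.56 q1 -0.03
knobtop 1726 px [279.3 255.8] rect ctr [610.4   4.7] size [26.1 25.7] ang 87.8
[0.61046021 0.00525264 0.158     ]
```

```bash
python3 -m creep '[[0,[2,-0.4,-8],0],[0,[1,0,-12],0],[0,[0,0,-15],0],[0,[0,0,-15],0],[0,[0,0,-8],0],[0,[0,0,-5],0],[0,[0,0,0],0],[0,[0,0,0],0]]'; python3 -m creep '[[255,[0,0,0],0],[255,[0,0,0],0],[255,[0,0,0],0],[255,[0,0,0],0],[255,[0,0,0],0],[255,[0,0,0],0],[255,[0,0,0],0],[255,[0,0,0],0]]' 50; python3 -c "
from h import *
tool()"
```

```text
time: 21.42
tool_pos: [0.6112, 0.005, 0.1213]
tcp_rot: [0.031, 1.571, -0.031]
wrist_force: [0.6, 0.0, 0.6]
width: 0.998
time: 22.08
tool_pos: [0.6119, 0.0048, 0.1224]
tcp_rot: [0.031, 1.569, -0.031]
wrist_force: [-1.5, -0.5, 4.7]
width: 0.462
t 22.08 tcp [611.9   4.8 122.4] jawdir 1.5311 x-ax [ 0.001 -0.    -1.   ] F [-1.5 -0.5  4.7] w 0.462 q6 -1.56 q1 -0.03
```

```bash
python3 -m creep '[[255,[-1,0,0],-0.03],[255,[0,0,0],-0.06],[255,[0,0,0],-0.09],[255,[0,0,0],-0.09],[255,[0,0,0],-0.09],[255,[0,0,0],-0.09],[255,[0,0,0],-0.09],[255,[0,0,0],-0.09]]'; python3 -m creep '[[255,[0,0,0],-0.09],[255,[0,0,0],-0.09],[255,[0,0,0],-0.09],[255,[0,0,0],-0.07],[255,[0,0,0],-0.05],[255,[0,0,0],-0.027],[255,[0,0,0],0],[255,[0,0,0],0]]'; python3 - <<'E'
from h import *
tool()
p,d=read_camera("top");cv2.imwrite("pics/t3.png",p)
p,d=read_camera("wrist");cv2.imwrite("pics/w12.png",p)
E
```

```text
time: 22.75
tool_pos: [0.6114, 0.0036, 0.1224]
tcp_rot: [0.526, 1.503, -0.528]
wrist_force: [0.6, -6.0, 4.6]
width: 0.46
time: 23.42
tool_pos: [0.6107, 0.003, 0.1224]
tcp_rot: [0.844, 1.398, -0.847]
wrist_force: [-1.8, -6.7, 7.3]
width: 0.463
t 23.42 tcp [610.7   3.  122.4] jawdir 0.4840 x-ax [ 0.001 -0.003 -1.   ] F [-1.8 -6.7  7.3] w 0.463 q6 -0.52 q1 -0.03
```

View pics/w12.png

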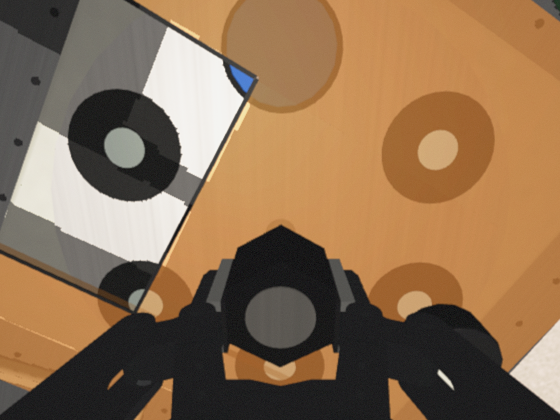

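```bash
python3 -m creep '[[0,[0,0,0],0],[0,[0,0,0],0],[0,[0,0,0],0],[0,[0,0,0],0],[0,[0,0,10],0],[0,[0,0,20],0],[0,[0,0,25],0],[0,[0,0,25],0]]'; python3 -m creep '[[0,[-2,-20,0],-0.02],[0,[-4,-30,0],-0.03],[0,[-5,-38,0],-0.04],[0,[-5,-38,0],-0.04],[0,[-5,-38,0],-0.04],[0,[-5,-38,0],-0.04],[0,[-5,-38,0],-0.03],[0,[-5,-38,0],-0.03]]';  python3 -m creep '[[0,[-5,-38,0],0],[0,[-5,-30,-5],0],[0,[-5,-20,-10],0],[0,[-5,-10,-20],0],[0,[-2,-5,-10],0],[0,[0,0,0],0],[0,[0,0,0],0],[0,[0,0,0],0]]'; python3 - <<'E'
from h import *
tool()
c=get_calibration("wrist")
p,d=read_camera("wrist");cv2.imwrite("pics/w13.png",p);H,S,V=hsvs(p)
blob(p,c,(S<60)&(V>100),.03,(235,190,320,290),"white")
p,d=read_camera("top");cv2.imwrite("pics/t4.png",p)
E
```

```text
time: 24.18
tool_pos: [0.6098, 0.0053, 0.2021]
tcp_rot: [0.845, 1.402, -0.846]
wrist_force: [0.8, 0.3, 0.0]
width: 0.994
time: 24.85
tool_pos: [0.5742, -0.2745, 0.2024]
tcp_rot: [1.051, 1.301, -1.05]
wrist_force: [0.2, -0.3, 0.4]
width: 1.001
time: 25.52
tool_pos: [0.5532, -0.3752, 0.1574]
tcp_rot: [1.05, 1.302, -1.049]
wrist_force: [0.5, -0.2, -0.0]
width: 1.001
t 25.52 tcp [ 553.2 -375.2  157.4] jawdir 0.2149 x-ax [ 0.001 -0.    -1.   ] F [ 0.5 -0.2 -0. ] w 1.001 q6 -0.85 q1 -0.63
white 8183 px [275.7 240.9] rect ctr [ 559.3 -414.1] size [76.  92.6] ang 12.4
```

View pics/w13.png

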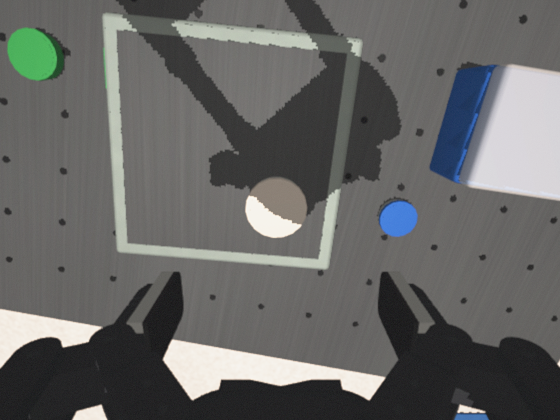

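View pics/t4.png

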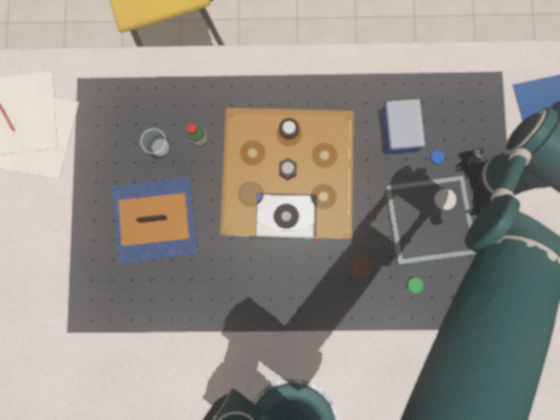

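```bash
python3 - <<'E'
from h import *
p0,_=tool();c=get_calibration("wrist")
p=cv2.imread("pics/w13.png");H,S,V=hsvs(p)
blob(p,c,(V>105)&(S<90),.03,(240,165,312,241),"white")
print(ray(c,276,207.5,.03))
E
```

```text
t 25.62 tcp [ 553.6 -375.3  158. ] jawdir 0.2155 x-ax [ 0.002 -0.001 -1.   ] F [-0.4  0.7  0.6] w 0.998 q6 -0.85 q1 -0.63
white 3924 px [274.1 212.2] rect ctr [ 552.5 -386.4] size [61.2 54.7] ang 12.4
[ 0.5525439  -0.38424213  0.03      ]
```

Target (552.4, −384.7): shift (−1, −9.5, −146).

```bash
python3 -m creep '[[0,[-1,-5,-12],0],[0,[0,-4.5,-25],0],[0,[0,0,-30],0],[0,[0,0,-30],0],[0,[0,0,-22],0],[0,[0,0,-14],0],[0,[0,0,-8],0],[0,[0,0,-4],0]]'; python3 -m creep '[[0,[0,0,0],0],[0,[0,0,0],0],[0,[0,0,0],0],[80,[0,0,0],0],[120,[0,0,0],0],[255,[0,0,0],0],[255,[0,0,0],0],[255,[0,0,0],0]]' 25;python3 - <<'E'
from h import *
tool()
c=get_calibration("wrist");p,d=read_camera("wrist");cv2.imwrite("pics/w14.png",p)
E
```

```text
time: 26.28
tool_pos: [0.551, -0.385, 0.0101]
tcp_rot: [1.05, 1.305, -1.05]
wrist_force: [0.2, 0.3, 0.9]
width: 0.997
time: 26.95
tool_pos: [0.552, -0.3859, 0.0126]
tcp_rot: [1.05, 1.301, -1.05]
wrist_force: [-0.5, -0.1, 4.8]
width: 0.594
t 26.95 tcp [ 552.  -385.9   12.6] jawdir 0.2139 x-ax [ 0.001 -0.001 -1.   ] F [-0.5 -0.1  4.8] w 0.594 q6 -0.86 q1 -0.65
```

View pics/w14.png

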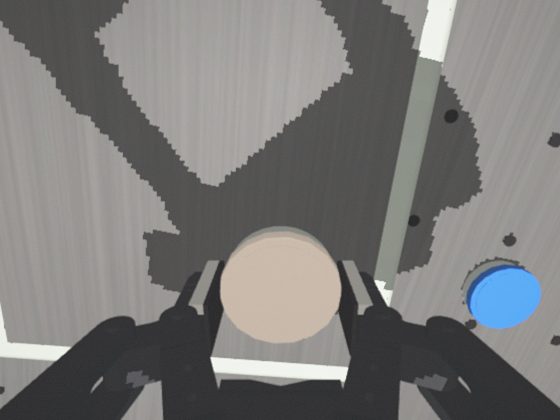

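```bash
python3 -m creep '[[255,[0,0,0],0],[255,[0,0,1],0],[255,[0,0,3],0],[255,[0,0,8],0],[255,[0,0,20],0],[255,[0,0,30],0],[255,[0,0,35],0],[255,[0,0,35],0]]'; python3 -m creep '[[255,[-1,10,30],0.05],[255,[-2,20,14],0.07],[255,[-2,25,0],0.08],[255,[-3,25,0],0.08],[255,[-3,25,0],0.08],[255,[-3,25,0],0.08],[255,[-3,25,0],0.08],[255,[-3,25,0],0.08]]'; python3 -m creep '[[255,[-3,25,0],0.08],[255,[-3,25,0],0.08],[255,[-3,25,0],0.08],[255,[-3,25,0],0.08],[255,[-3,25,0],0.08],[255,[-3,25,0],0.08],[255,[-3,25,0],0.08],[255,[0,20,0],0.08]]'; python3 -m creep '[[255,[0,12,0],0.07],[255,[0,8,0],0.006],[255,[0,0,0],0],[255,[0,0,0],0],[255,[0,0,0],0],[255,[0,0,0],0],[255,[0,0,0],0],[255,[0,0,0],0]]';python3 - <<'E'
from h import *
tool()
c=get_calibration("wrist");p,d=read_camera("wrist");cv2.imwrite("pics/w15.png",p)
H,S,V=hsvs(p)
blob(p,c,(S<60)&(V>150),.076,(262,160,310,220),"paddot")
E
```

```text
time: 27.67
tool_pos: [0.5505, -0.3848, 0.1439]
tcp_rot: [1.05, 1.305, -1.051]
wrist_force: [0.2, 0.2, 0.5]
width: 0.598
time: 28.33
tool_pos: [0.5308, -0.2042, 0.1877]
tcp_rot: [0.589, 1.489, -0.589]
wrist_force: [0.1, 0.7, -1.3]
width: 0.595
time: 29.0
tool_pos: [0.5094, -0.0088, 0.1877]
tcp_rot: [0.089, 1.569, -0.088]
wrist_force: [0.9, 0.2, 0.1]
width: 0.593
time: 29.67
tool_pos: [0.5103, 0.0089, 0.1874]
tcp_rot: [0.033, 1.571, -0.033]
wrist_force: [0.3, -0.9, -0.4]
width: 0.6
t 29.67 tcp [510.3   8.9 187.4] jawdir 1.5286 x-ax [-0. -0. -1.] F [ 0.3 -0.9 -0.4] w 0.600 q6 -1.56 q1 -0.03
paddot 549 px [281.1 203.1] rect ctr [509.8   9.5] size [20.4 19.6] ang 87.7
```

View pics/w15.png

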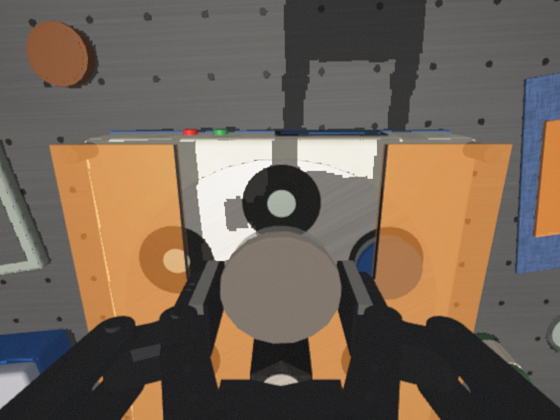

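```bash
python3 -m creep '[[255,[0.7,0.5,-8],0],[255,[0,0,-15],0],[255,[0,0,-20],0],[255,[0,0,-20],0],[255,[0,0,-18],0],[255,[0,0,-14],0],[255,[0,0,-10],0],[255,[0,0,-4],0]]'; python3 -m creep '[[255,[0,0,-1],0],[255,[0,0,-1],0],[255,[0,0,-0.7],0],[255,[0,0,-0.5],0],[255,[0,0,0],0],[255,[0,0,0],0],[255,[0,0,0],0],[255,[0,0,0],0]]'
```

```text
time: 30.38
tool_pos: [0.5095, 0.01, 0.0762]
tcp_rot: [0.032, 1.574, -0.032]
wrist_force: [-0.1, 0.2, -0.6]
width: 0.597
time: 31.05
tool_pos: [0.5112, 0.01, 0.0755]
tcp_rot: [0.032, 1.57, -0.032]
wrist_force: [-1.1, -0.3, -0.3]
width: 0.597
```

```bash
python3 -m creep '[[255,[0,0,-0.3],0],[255,[0,0,-0.3],0],[255,[0,0,-0.3],0],[255,[0,0,-0.3],0],[255,[0,0,-0.3],0],[255,[0,0,0],0],[255,[0,0,0],0],[255,[0,0,0],0]]'
```

```text
time: 31.72
tool_pos: [0.5111, 0.01, 0.0745]
tcp_rot: [0.032, 1.571, -0.032]
wrist_force: [-2.5, 0.8, 7.0]
width: 0.598
```

Touched down at 7 N. Releasing.

```bash
python3 -m creep '[[255,[0,0,0.5],0],[100,[0,0,0],0],[85,[0,0,0],0],[60,[0,0,0],0],[50,[0,0,0],0],[40,[0,0,0],0],[40,[0,0,0],0],[40,[0,0,0],0]]';python3 -m creep '[[40,[0,0,3],0],[40,[0,0,8],0],[40,[0,0,20],0],[40,[0,0,25],0],[40,[0,0,25],0],[40,[0,0,20],0],[40,[0,0,8],0],[0,[0,0,0],0]]'; python3 - <<'E'
from h import *
tool()
c=get_calibration("wrist")
p,d=read_camera("wrist");cv2.imwrite("pics/w16.png",p)
E
```

```text
time: 32.38
tool_pos: [0.511, 0.01, 0.0741]
tcp_rot: [0.032, 1.571, -0.032]
wrist_force: [-0.6, 0.5, 0.4]
width: 0.844
time: 33.05
tool_pos: [0.5132, 0.01, 0.1866]
tcp_rot: [0.032, 1.564, -0.032]
wrist_force: [0.3, -0.2, 0.1]
width: 0.957
t 33.05 tcp [513.2  10.  186.6] jawdir 1.5300 x-ax [ 0.006 -0.    -1.   ] F [ 0.3 -0.2  0.1] w 0.957 q6 -1.56 q1 -0.03
```

View pics/w16.png

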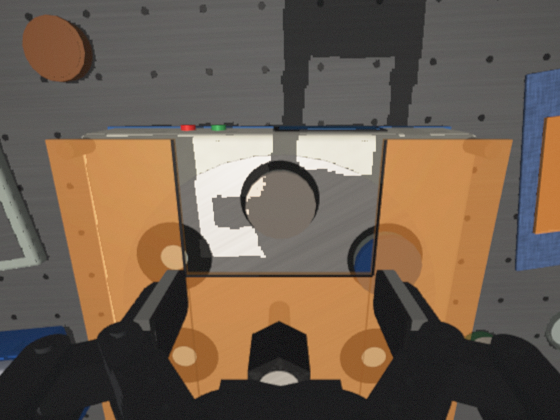

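```bash
python3 -m creep '[[0,[10,-0.5,0],0],[0,[20,-1,0],0],[0,[25,-1,0],0],[0,[22,-1,0],0],[0,[14,-1,0],0],[0,[8,-0.5,-4],0],[0,[0,0,-10],0],[0,[0,0,-12],0]]'; python3 -m creep '[[0,[0,0,-14],0],[0,[0,0,-12],0],[0,[0,0,-6],0],[0,[0,0,-4],0],[0,[0,0,0],0],[0,[0,0,0],0],[0,[0,0,0],0],[0,[0,0,0],0]]'; python3 -m creep '[[255,[0,0,0],0],[255,[0,0,0],0],[255,[0,0,0],0],[255,[0,0,0],0],[255,[0,0,0],0],[255,[0,0,0],0],[255,[0,0,0],0],[255,[0,0,0],0]]' 50; python3 -c "
from h import *
tool()"
```

```text
time: 33.77
tool_pos: [0.6097, 0.005, 0.1554]
tcp_rot: [0.032, 1.572, -0.032]
wrist_force: [-0.4, 0.7, 0.4]
width: 0.996
time: 34.43
tool_pos: [0.6108, 0.005, 0.1224]
tcp_rot: [0.032, 1.569, -0.032]
wrist_force: [0.1, 0.6, -0.3]
width: 1.001
time: 35.1
tool_pos: [0.6102, 0.0049, 0.1217]
tcp_rot: [0.032, 1.57, -0.032]
wrist_force: [-1.8, -0.8, 3.4]
width: 0.465
t 35.10 tcp [610.2   4.9 121.7] jawdir 1.5300 x-ax [ 0. -0. -1.] F [-1.8 -0.8  3.4] w 0.465 q6 -1.56 q1 -0.03
```

```bash
python3 -m creep '[[255,[0,0,0],-0.03],[255,[0,0,0],-0.06],[255,[0,0,0],-0.09],[255,[0,0,0],-0.09],[255,[0,0,0],-0.09],[255,[0,0,0],-0.09],[255,[0,0,0],-0.09],[255,[0,0,0],-0.09]]'; python3 -m creep '[[255,[0,0,0],-0.1],[255,[0,0,0],-0.1],[255,[0,0,0],-0.1],[255,[0,0,0],-0.1],[255,[0,0,0],-0.1],[255,[0,0,0],-0.1],[255,[0,0,0],-0.1],[255,[0,0,0],-0.1]]';  python3 -m creep '[[255,[0,0,0],-0.1],[255,[0,0,0],-0.1],[255,[0,0,0],-0.1],[255,[0,0,0],-0.1],[255,[0,0,0],-0.09],[255,[0,0,0],-0.08],[255,[0,0,0],-0.06],[255,[0,0,0],-0.034]]';python3 -m creep '[[255,[0,0,0],0],[255,[0,0,0],0],[255,[0,0,0],0],[0,[0,0,0],0],[0,[0,0,0],0],[0,[0,0,0],0],[0,[0,0,0],0],[0,[0,0,0],0]]'; python3 - <<'E'
from h import *
tool()
p,d=read_camera("wrist");cv2.imwrite("pics/w17.png",p)
E
```

```text
time: 35.77
tool_pos: [0.6101, 0.0046, 0.1217]
tcp_rot: [0.528, 1.505, -0.529]
wrist_force: [-2.0, -1.7, 4.8]
width: 0.461
time: 36.43
tool_pos: [0.6097, 0.0044, 0.1217]
tcp_rot: [1.137, 1.253, -1.139]
wrist_force: [-4.0, -2.2, 4.9]
width: 0.463
time: 37.1
tool_pos: [0.6094, 0.0045, 0.1216]
tcp_rot: [1.612, 0.886, -1.615]
wrist_force: [-4.2, -2.6, 6.3]
width: 0.465
time: 37.77
tool_pos: [0.6101, 0.0051, 0.121]
tcp_rot: [1.611, 0.888, -1.611]
wrist_force: [0.1, -0.9, 0.3]
width: 1.001
t 37.77 tcp [610.1   5.1 121. ] jawdir -0.5639 x-ax [-0.  0. -1.] F [ 0.1 -0.9  0.3] w 1.001 q6 0.53 q1 -0.03
```

View pics/w17.png

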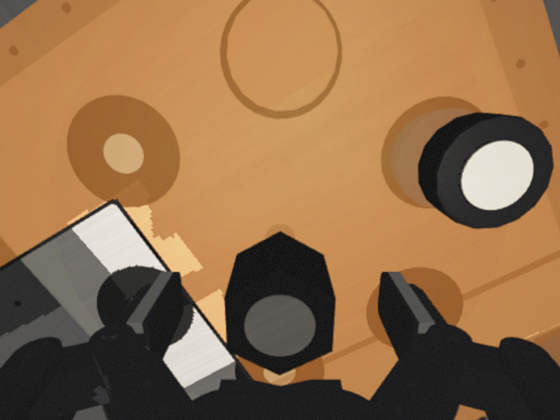

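```bash
python3 -m creep '[[0,[0,0,10],0],[0,[0,0,25],0],[0,[0,0,30],0],[0,[0,0,15],0],[0,[-5,10,0],0.03],[0,[-8,25,0],0.05],[0,[-8,30,0],0.05],[0,[-8,35,0],0.05]]'; python3 -m creep '[[0,[-8,35,0],0.06],[0,[-8,35,0],0.06],[0,[-8,35,0],0.06],[0,[-8,35,0],0.06],[0,[-8,30,0],0.06],[0,[-8,25,0],0.06],[0,[-8,15,0],0.06],[0,[-8,5,0],0.06]]'; python3 -m creep '[[0,[0,0,0],0],[0,[0,0,0],0],[0,[0,0,0],0],[0,[0,0,0],0],[0,[0,0,0],0],[0,[0,0,0],0],[0,[0,0,0],0],[0,[0,0,0],0]]';python3 - <<'E'
from h import *
tool()
p,d=read_camera("top");cv2.imwrite("pics/t5.png",p)
c=get_calibration("wrist");p,d=read_camera("wrist");cv2.imwrite("pics/w18.png",p)
H,S,V=hsvs(p)
blob(p,c,V<60,.038,(150,0,400,330),"handle")
E
```

```text
time: 38.48
tool_pos: [0.5801, 0.1053, 0.2009]
tcp_rot: [1.485, 1.003, -1.486]
wrist_force: [-0.0, 0.2, 0.1]
width: 1.003
time: 39.15
tool_pos: [0.5153, 0.3229, 0.2005]
tcp_rot: [1.133, 1.257, -1.134]
wrist_force: [-0.6, -0.4, -0.3]
width: 1.0
time: 39.82
tool_pos: [0.5173, 0.3197, 0.2013]
tcp_rot: [1.139, 1.253, -1.139]
wrist_force: [-0.2, 0.5, -0.2]
width: 0.998
t 39.82 tcp [517.3 319.7 201.3] jawdir 0.0951 x-ax [ 0.  0. -1.] F [-0.2  0.5 -0.2] w 0.998 q6 0.42 q1 0.51
handle 1343 px [167.8 305.7] rect ctr [411.6 187. ] size [73.  33.3] ang 88.8
```

View pics/w18.png

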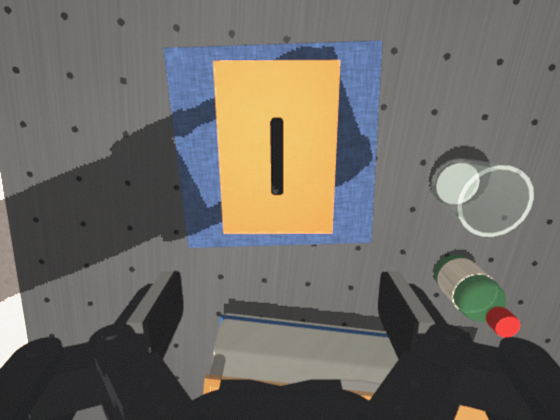

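View pics/t5.png

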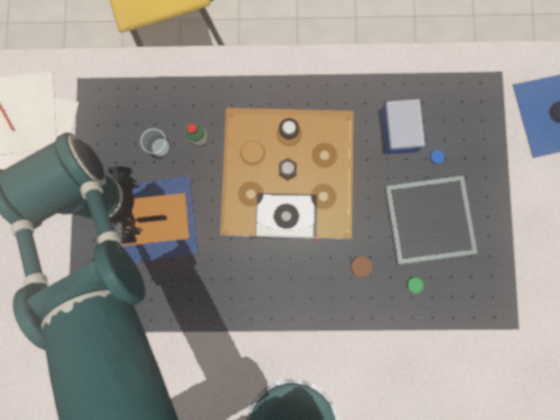

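Cover on the mat undisturbed, with the handle at (277,156). Plate empty, white at the back-left pad. Measuring the handle.

```bash
python3 - <<'E'
from h import *
tool()
c=get_calibration("wrist");p=cv2.imread("pics/w18.png");H,S,V=hsvs(p)
blob(p,c,V<60,.038,(262,110,292,200),"handle")
blob(p,c,(H>8)&(H<28)&(S>120),.008,(195,50,355,240),"cover")
E
```

```text
t 39.92 tcp [517.2 319.8 201.3] jawdir 0.0955 x-ax [ 0.  0. -1.] F [ 0.7  0.3 -0.4] w 1.001 q6 0.42 q1 0.51
handle 760 px [276.4 154. ] rect ctr [511.6 347.8] size [ 9.8 67.7] ang 5.6
cover 19428 px [277.1 143.4] rect ctr [511.6 346.8] size [116.3 168.6] ang 5.8
```

```bash
python3 -m creep '[[0,[-3,13,-10],0],[0,[-2.8,14.2,-20],0.004],[0,[0,0,-30],0],[0,[0,0,-35],0],[0,[0,0,-35],0],[0,[0,0,-28],0],[0,[0,0,-18],0],[0,[0,0,-8],0]]'; python3 -m creep '[[0,[0,0,-4],0],[0,[0,0,-1],0],[0,[0,0,0],0],[0,[0,0,0],0],[255,[0,0,0],0],[255,[0,0,0],0],[255,[0,0,0],0],[255,[0,0,0],0]]' 60;  python3 -m creep '[[255,[0,0,0],0],[255,[0,0,0],0],[255,[0,0,0],0],[255,[0,0,0],0],[255,[0,0,0],0],[255,[0,0,0],0],[255,[0,0,0],0],[255,[0,0,0],0]]'; python3 -c "
from h import *
tool()"
```

```text
time: 40.58
tool_pos: [0.508, 0.3462, 0.0125]
tcp_rot: [1.13, 1.257, -1.141]
wrist_force: [0.0, -0.4, -0.1]
width: 1.002
time: 41.25
tool_pos: [0.5116, 0.3474, 0.0129]
tcp_rot: [1.136, 1.255, -1.134]
wrist_force: [-0.1, -0.2, -0.5]
width: 0.451
time: 41.92
tool_pos: [0.5116, 0.3474, 0.0125]
tcp_rot: [1.136, 1.255, -1.135]
wrist_force: [0.2, -1.4, 3.1]
width: 0.124
t 41.92 tcp [511.6 347.4  12.5] jawdir 0.1000 x-ax [ 0.001  0.    -1.   ] F [ 0.2 -1.4  3.1] w 0.124 q6 0.46 q1 0.56
```

```bash
python3 -m creep '[[255,[0,0,4],0],[255,[0,0,10],0],[255,[0,0,20],0],[255,[0,0,28],0],[255,[0,0,30],0],[255,[0,0,30],0],[255,[0,0,30],0],[255,[0,0,28],0]]'; python3 -m creep '[[255,[0,-10,0],-0.01],[255,[0.4,-20,0],-0.01],[255,[0.4,-28,0],-0.01],[255,[0.4,-30,0],-0.01],[255,[0.5,-30,0],-0.01],[255,[0.5,-30,0],-0.01],[255,[0.5,-30,0],-0.01],[255,[0.5,-30,0],-0.01]]';  python3 -m creep '[[255,[0.5,-30,0],-0.01],[255,[0.5,-30,0],-0.01],[255,[0.5,-28,0],-0.01],[255,[0,-20,0],-0.01],[255,[0,-14,0],-0.01],[255,[0,-8.5,0],-0.01],[255,[0,0,0],0],[255,[0,0,0],0]]'; python3 - <<'E'
from h import *
tool()
p,d=read_camera("top");cv2.imwrite("pics/t6.png",p)
c=get_calibration("wrist");p,d=read_camera("wrist");cv2.imwrite("pics/w19.png",p)
E
```

```text
time: 42.58
tool_pos: [0.5108, 0.347, 0.1943]
tcp_rot: [1.135, 1.255, -1.135]
wrist_force: [0.1, 0.0, -0.2]
width: 0.129
time: 43.25
tool_pos: [0.5133, 0.1375, 0.1915]
tcp_rot: [1.194, 1.219, -1.196]
wrist_force: [0.5, -0.7, -1.8]
width: 0.129
time: 43.92
tool_pos: [0.5155, 0.0087, 0.1919]
tcp_rot: [1.239, 1.191, -1.24]
wrist_force: [-0.0, -0.1, -1.9]
width: 0.13
t 43.92 tcp [515.5   8.7 191.9] jawdir -0.0410 x-ax [-0.001  0.001 -1.   ] F [-0.  -0.1 -1.9] w 0.130 q6 0.01 q1 -0.03
```

View pics/w19.png

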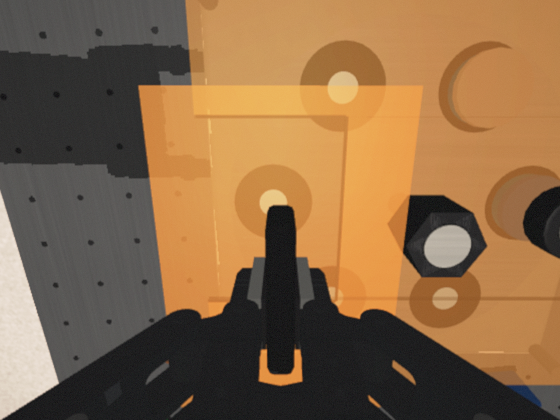

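```bash
python3 -m creep '[[255,[0.6,0,-5],0],[255,[0,0,-12],0],[255,[0,0,-16],0],[255,[0,0,-16],0],[255,[0,0,-12],0],[255,[0,0,-7],0],[255,[0,0,-4],0],[255,[0,0,-2],0]]'; python3 -m creep '[[255,[0,0,-0.5],0],[255,[0,0,-0.5],0],[255,[0,0,-0.4],0],[255,[0,0,-0.4],0],[255,[0,0,0],0],[255,[0,0,0],0],[255,[0,0,0],0],[255,[0,0,0],0]]'; python3 -c "
from h import *
tool()"
```

```text
time: 44.68
tool_pos: [0.5161, 0.0089, 0.1173]
tcp_rot: [1.238, 1.191, -1.239]
wrist_force: [-1.3, -0.4, -1.1]
width: 0.126
time: 45.35
tool_pos: [0.5166, 0.0087, 0.1166]
tcp_rot: [1.239, 1.19, -1.238]
wrist_force: [-0.1, 0.4, -1.7]
width: 0.126
t 45.35 tcp [516.6   8.7 116.6] jawdir -0.0401 x-ax [ 0. -0. -1.] F [-0.1  0.4 -1.7] w 0.126 q6 0.01 q1 -0.03
```

```bash
python3 -m creep '[[255,[0,0,-0.4],0],[255,[0,0,-0.4],0],[255,[0,0,-0.4],0],[255,[0,0,-0.3],0],[255,[0,0,0],0],[255,[0,0,0],0],[255,[0,0,0],0],[255,[0,0,0],0]]'; python3 -m creep '[[0,[0,0,0],0],[0,[0,0,0],0],[0,[0,0,0],0],[0,[0,0,0],0],[0,[0,0,0],0],[0,[0,0,0],0],[0,[0,0,0],0],[0,[0,0,10],0]]'; python3 -m creep '[[0,[0,0,20],0],[0,[0,0,30],0],[0,[0,0,30],0],[0,[0,0,20],0],[0,[-5,-20,0],0],[0,[-5,-30,0],0],[0,[-5,-30,0],0],[0,[-5,-30,0],0]]';python3 -m creep '[[0,[0,-30,0],0],[0,[0,-20,0],0],[0,[0,0,0],0],[0,[0,0,0],0],[0,[0,0,0],0],[0,[0,0,0],0],[0,[0,0,0],0],[0,[0,0,0],0]]'; python3 - <<'E'
from h import *
tool()
import pickle
c=get_calibration("wrist");pickle.dump(c,open("pics/w20.pkl","wb"));p,d=read_camera("wrist");cv2.imwrite("pics/w20.png",p)
E
```

```text
time: 46.02
tool_pos: [0.5167, 0.0087, 0.1165]
tcp_rot: [1.239, 1.19, -1.238]
wrist_force: [-4.4, -0.2, 8.8]
width: 0.125
time: 46.68
tool_pos: [0.5147, 0.0088, 0.1231]
tcp_rot: [1.237, 1.193, -1.242]
wrist_force: [-0.6, -0.5, -0.7]
width: 0.999
time: 47.35
tool_pos: [0.4965, -0.1022, 0.2263]
tcp_rot: [1.238, 1.189, -1.237]
wrist_force: [0.2, -0.3, -0.2]
width: 1.001
time: 48.02
tool_pos: [0.4966, -0.1504, 0.225]
tcp_rot: [1.238, 1.191, -1.237]
wrist_force: [0.1, 1.0, 0.4]
width: 1.002
t 48.02 tcp [ 496.6 -150.4  225. ] jawdir -0.0386 x-ax [ 0.  0. -1.] F [0.1 1.  0.4] w 1.002 q6 -0.30 q1 -0.34
```

View pics/w20.png

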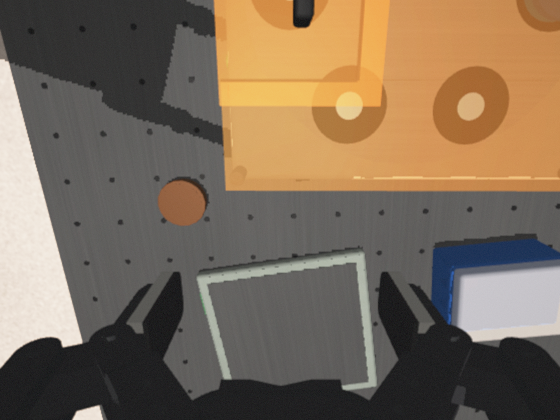

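```bash
python3 -m creep '[[0,[8,10,15],0],[0,[10,20,20],0],[0,[10,20,20],0],[0,[10,20,15],0],[0,[10,10,0],0],[0,[0,0,0],0],[0,[0,0,0],0],[0,[0,0,0],0]]'; python3 -m creep '[[0,[0,0,0],0],[0,[0,0,0],0],[0,[0,0,0],0],[0,[0,0,0],0],[0,[0,0,0],0],[0,[0,0,0],0],[0,[0,0,0],0],[0,[0,0,0],0]]'>/dev/null; python3 - <<'E'
from h import *
tool()
import pickle
c=get_calibration("wrist");pickle.dump(c,open("pics/w21.pkl","wb"));p,d=read_camera("wrist");cv2.imwrite("pics/w21.png",p)
p,d=read_camera("side");cv2.imwrite("pics/s3.png",p[150:320,220:400]); cv2.imwrite("pics/s3.png",cv2.resize(p[150:320,210:400],None,fx=4,fy=3.5,interpolation=cv2.INTER_CUBIC))
E
```

```text
time: 48.73
tool_pos: [0.5436, -0.0715, 0.2931]
tcp_rot: [1.237, 1.192, -1.241]
wrist_force: [0.0, 0.3, -0.9]
width: 0.996
t 49.40 tcp [544.6 -71.3 295. ] jawdir -0.0400 x-ax [ 0. -0. -1.] F [-0.6  0.  -0.4] w 1.003 q6 -0.14 q1 -0.18
```

View pics/w21.png

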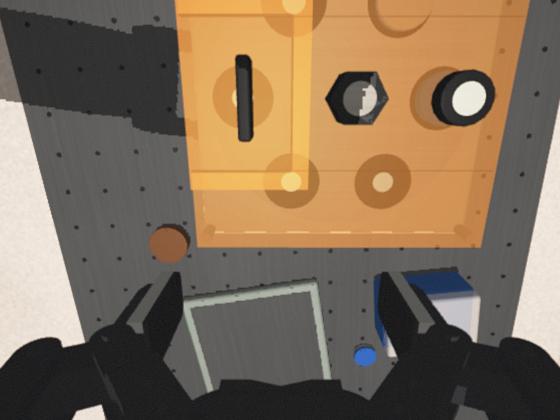

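View pics/s3.png

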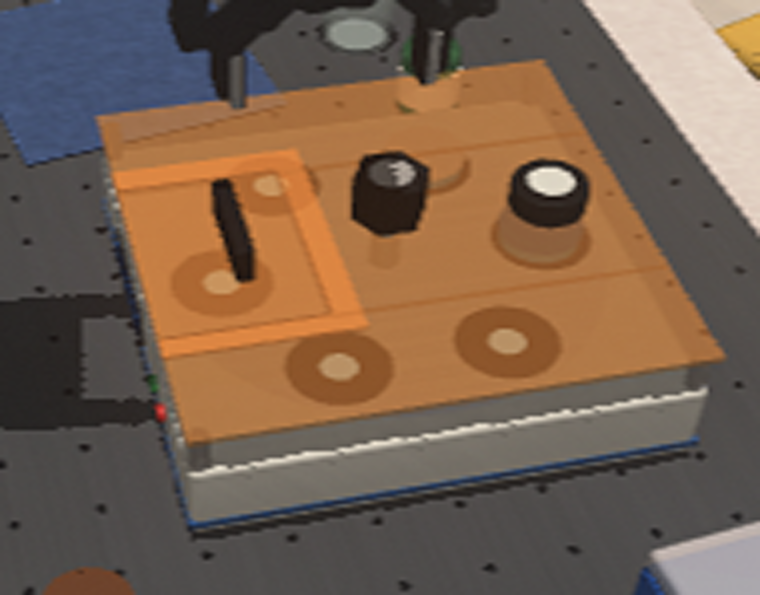

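```bash
python3 - <<'E'
from h import *
import pickle
c=pickle.load(open("pics/w21.pkl","rb")); p=cv2.imread("pics/w21.png");H,S,V=hsvs(p)
psi=-.041; ex=np.array([np.cos(psi),np.sin(psi)]); ey=np.array([-ex[1],ex[0]]); A=np.array([.6102,.005])
f=lambda P:(np.array([(np.dot(q-A,ex),np.dot(q-A,ey)) for q in P])*1000)
am=(H<28)&(H>5)&(S>110)
P=f([ray(c,min(u for u in range(165,260) if am[v,u])-.5,v,.112)[:2] for v in range(10,182,6)]); print("cover front",P[::7].round(1),P[:,0].mean(), np.polyfit(P[:,1],P[:,0],1)[0])
P=f([ray(c,min(u for u in range(180,260) if am[v,u])-.5,v,.108)[:2] for v in range(196,236,5)]); print("shield front",P.round(1)[::3],P[:,0].mean())
b=f([ray(c,u,v,.112)[:2] for u,v in [(309,188),(191,190),(312,10)]]);print(b.round(1))
Hc=f([ray(c,*q,.142)[:2] for q in [(245,55),(244,141),(251,98),(236,98)]]);print("handle",Hc.round(1))
P=f([ray(c,364,97,.158)[:2],ray(c,469,98,.130)[:2]]);print("knob,lamp",P)
# dish under lamp: left arc
print(f([ray(c,411,98,.092)[:2]]), "dish left edge expected 74")
cv2.imwrite("pics/z2.png",cv2.resize(p[0:260,165:345],None,fx=3,fy=2.3,interpolation=cv2.INTER_CUBIC))
cv2.imwrite("pics/z3.png",cv2.resize(p[40:160,380:520],None,fx=5,fy=5,interpolation=cv2.INTER_CUBIC))
E
```

```text
cover front [[-150.9   70.4]
 [-151.3   37.9]
 [-150.8    3.1]
 [-151.2  -34.4]
 [-150.7  -74.8]] -151.2745899101336 -0.003205458192378112
shield front [[-150.3  -94.3]
 [-149.5 -110.2]
 [-149.7 -126.6]] -151.90599800689535
[[ -33.5  -84.7]
 [-150.2  -87. ]
 [ -35.4   70.7]]
handle [[-90.3  32.4]
 [-93.2 -35.3]
 [-86.3  -0.2]
 [-98.7  -0.2]]
knob,lamp [[  3.26441884   0.7553214 ]
 [100.19419975   0.17723082]]
[[6.42392101e+01 4.15166363e-02]] dish left edge expected 74
```

View pics/z2.png

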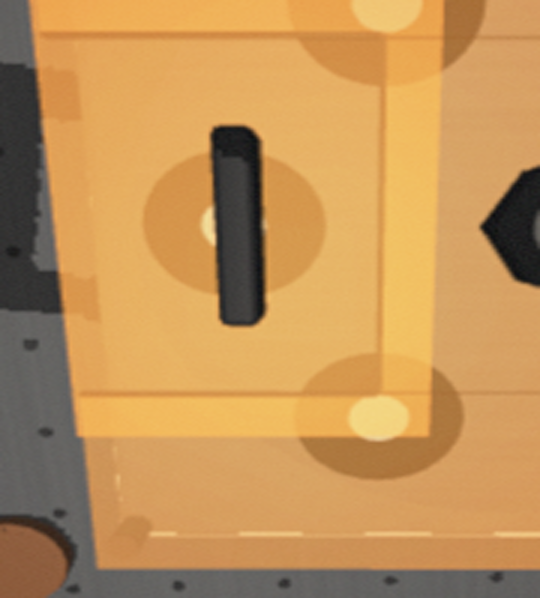

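View pics/z3.png

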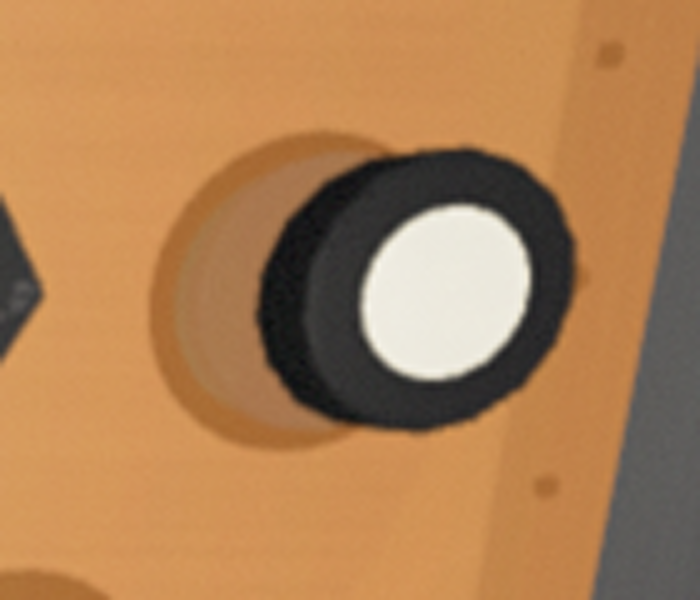

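```bash
python3 -m creep '[[0,[0,-15,0],0],[0,[0,-30,0],0],[0,[0,-35,0],0],[0,[0,-35,0],0],[0,[0,-35,0],0],[0,[0,-35,0],0],[0,[0,-30,0],0],[0,[0,-15,0],0]]'; python3 -m creep '[[0,[0,0,0],0],[0,[0,0,0],0],[0,[0,0,0],0],[0,[0,0,0],0],[0,[0,0,0],0],[0,[0,0,0],0],[0,[0,0,0],0],[0,[0,0,0],0]]'>/dev/null; python3 - <<'E'
from h import *
tool()
c=get_calibration("top");p,d=read_camera("top");cv2.imwrite("pics/t7.png",p); H,S,V=hsvs(p)
blob(p,c,(V<110),.142,(262,190,320,235),"handle")
cv2.imwrite("pics/z4.png",cv2.resize(p[80:280,90:490],None,fx=2,fy=2,interpolation=cv2.INTER_CUBIC))
E
```

```text
time: 50.17
tool_pos: [0.5441, -0.3048, 0.2947]
tcp_rot: [1.239, 1.188, -1.241]
wrist_force: [0.0, 0.2, 0.3]
width: 0.997
t 50.83 tcp [ 544.7 -300.7  295.1] jawdir -0.0392 x-ax [ 0. -0. -1.] F [ 0.5 -0.4  0. ] w 0.998 q6 -0.51 q1 -0.54
handle 109 px [286.4 210.6] rect ctr [516.2   7.5] size [60.3  8.8] ang 86.8
```

View pics/z4.png

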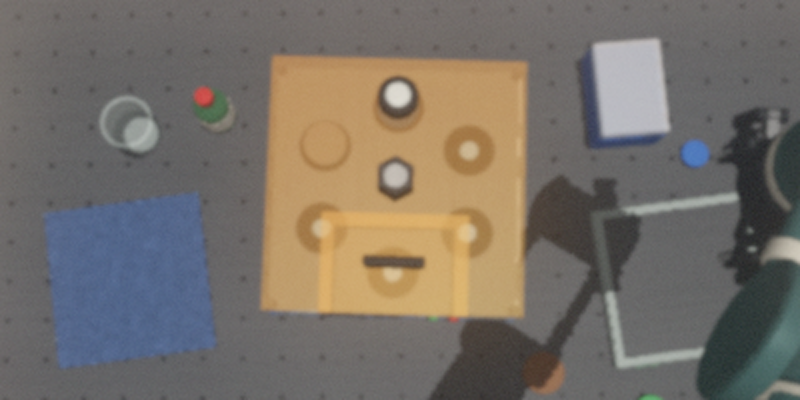

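The cover is square on the opening (handle at (516,8), angle −3.2°). The white dish is on the back-left pad, a dish is under the lamp, the bystanders are where they were, and the arm is clear. Handing in.

```bash
python3 -c "
from h import *
print(finish_job())"
```

```text
the job is handed in; nothing more can be done
None
```

The job is done and handed in at about 51 s of robot time; no verdict was reported.

**What I did:**
- **Cover off:** I laid it on the blue mat.
- **Dishes:** There was one blue and one white. I gripped each at 25 N and set it on its pad, with 7–9 N at touchdown. The blue dish went on first, then one 60° click, then the white dish.
- **Carousel:** I turned it two more clicks to bring the blue dish under the lamp, at about 1.2 rad/s at most.
- **Cover back:** I returned it to the opening.

**Last checks:**
- **Cover:** It lies square to the imager, with its front edge about 1 mm past the shield's front edge. Its centre measured about 93 mm in front of the axis, where 94 mm is nominal.
- **Dish under the lamp:** Its pad is in line with the lamp to within about 1 mm, so the carousel is in its click. The amber shield hides the lid colour, so I know it is the blue one from tracking it through the turns.
- **White dish:** It is on the back-left pad.
- **Everything else:** The bystanders look unmoved, and the robot is touching nothing.
- **Surprises:** I saw no grip slackening, and the cover was not knocked.
- **Check that disagreed:** The dish's near edge measured about 10 mm off what I expected. I put that down to marking the pad's rim instead of the dish's, because the close crop shows the dish sitting inside the pad ring.

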